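# Wedge the glued panel in the press and set the cure timer

## Task

Clamp the glued panel in the press: set every red-headed wedge from the caddy, tip down, into a bay of its own (any bays), and tap each one down with the grey steel weight, not with the fingers, until it stops fully home. Then stand the weight upright on the desk again and, once all wedges are home, turn the cure timer's knob clockwise until its pointer is at the red mark.

Things in the scene. Friction and masses are not known exactly. Their poses are not given: they have to be found in the camera images.
- press: light wooden gluing press fixed on the desk, 104 (x) x 214 (y) mm, with three bays in a row along its y. Origin: underside at the middle bay's centre; x points across the row from the front wall to the glued panel, z up. Front wall and the blocks between the bays are 70 mm tall, panel 78 mm (35 mm behind the bay centres), back rail 88 mm; each bay has a dark steel jaw, sprung, on its +x side
- bay_1 (a point): centre of the floor of the +y end bay, 12 mm above the desk. Slot 35 mm wide (press y), 58 mm deep; with the jaw at rest its walls are at press x -10 and +6 mm at the floor, -15.8 and +11.8 mm at the mouth, so a wedge set in by hand, 2 mm to the -x side of this point, comes to rest with its tip 20 mm above the floor
- bay_2 (a point): the same for the middle bay. A wedge driven down pushes the sprung jaw 4 mm aside; fully home its tip is on the floor, its origin within 2 mm of this point and the underside of its head 2 mm above the front wall's top
- bay_3 (a point): the same for the -y end bay; the bays are 70 mm apart
- caddy: grey block fixed on the desk, 164 (x) x 58 (y) x 45 mm, with three pockets 38 mm deep in a row along x, 50 mm apart, the wedges' x along the row. Origin: centre of its underside
- wedge_1: red-headed wooden wedge, 88 mm tall, 90 g, tip down in the caddy at the start; None if absent. Origin: centre of the tip's underside; z up. Tapered part 60 mm tall, 20 mm thick (x) at the tip, 32 at the top, both faces alike (a half turn makes no difference); above it the red head, 38 (x) x 30 (y) x 28 mm. 30 mm wide (y) throughout: grasp the head across y
- wedge_2: like wedge_1; at the start its tip is 7 mm above the desk. Let go in a bay by hand, a wedge stays about 20 mm short of home; from there it must be driven with 5 to 13 N on its head and sticks wherever it is left
- wedge_3: like wedge_1
- weight: turned steel drafting weight used for tapping, 0.42 kg: round flat-bottomed body 50 mm across and 27 mm tall, on it a round knob 22 mm across reaching to 44 mm. Origin: centre of the underside, z up through the knob. Grasp the knob from above with the fingertips on (or just over) the body's top; stands on the desk at the start
- timer_grip (a point): on the axis of the timer knob, 50 mm above the desk: the point to grip. The knob is a black bar 56 mm long, 15 mm wide, from 27 to 59 mm above the desk, on a white round timer fixed to the desk, 92 mm across and 22 mm tall
- timer_pointer (a point): point that turns with the knob, 40 mm from its axis, on the line of the bar at its white-marked end, 24 mm above the desk
- timer_mark (a point): the small red mark at the rim of the timer's face, 40 mm from the axis, 24 mm above the desk; it stays put in a run
- timer_knob (a joint): angle of the knob in rad, 0 to 2.8, grows clockwise seen from above; friction 0.04 N m, stays where it is left. The mark lies 0.7 to 1.7 rad clockwise of the pointer at the start

How it is judged:
By the outcome, as a careful person would: the job done as asked, in the order asked, and still so for the second after the job is handed in, with the robot touching nothing.
Of wedge_1, wedge_2, wedge_3 only 2 to 3 are there at a start; the rules pass over those that are not, and their reading is None.
At some moment in a run one of weight may be knocked a few centimetres aside while the robot is not near it.
It also fails if it takes over 210 s, if anything falls off the work surface, if the arm or the gripper's body presses on something with over 40 N, if the wrist force passes 120 N, or if a joint passes its speed limit or range.

## Robot

A 6-joint arm with a two-finger parallel gripper is mounted at the origin on the work surface; the furniture and walls round the work are solid. World frame = base frame: x ahead of the robot, y to its left, z up, the work surface at z = 0. Lengths are in m, angles in rad, forces in N, time in s.
With the tool pointing down it reaches from about 0.375 to 0.975 m from the base axis. Payload 3.8 kg.
Tool frame: the origin (TCP) lies midway between the tips of the shut fingers; the grasp point (between the pads) lies 19 mm behind it; z points along the fingers, y is the line along which they close (so a half turn about z gives the same grasp; the last joint's range is limited). The gripper opens to 85 mm and grips with 20 to 120 N. Pads are 22 mm wide; open, the fingers measure 114 mm over their backs; the gripper's body (76 mm by 85 mm) begins 54 mm behind the grasp point. The pads swing forward as they close: fully open they stand 13 mm farther back than shut.
Start: joints at [-1.38, 0.264, 1.604, -0, 1.274, -0.037], TCP at [0.152, -0.658, 0.231] pointing down, gripper open.
Joint ranges: [-2.63, 2.63], [-0.94, 2.18], [0.31, 2.57], [-1.31, 4.45], [0, 2.66], [-2.55, 2.55]. Speed limits (rad/s): [2.57, 2.57, 3.14, 3.14, 3.14, 3.14].

## Interface

Orientations are given as a rotation vector (axis times angle).
In Python, from workcell import read_state, vision, ticket gives the robot as it stands. The module is installed in compiled form; this text tells all that it offers.
- The arm moves only by the tool jog_arm, never from a script. Its arguments are lists of equal length, an entry for each row: "turn": the turn, a rotation vector about the tool's x, y, z in rad, a list of three; "delta_pos": the shift along the tool's x, y, z in m, a list of three; "gripper": the finger opening in m, from 0 to 0.0854. In form: {"turn": [[rx, ry, rz], ...], "delta_pos": [[dx, dy, dz], ...], "gripper": [gripper, ...]}. A call has 1 to 20 rows; each row shifts and turns the commanded pose from where the row before left it, along the tool's axes as they then stand; what a row does not reach is not made up. A row lasts 1/12 s, in which the tool goes at most 41.7 mm and 7.16 degrees, less where a joint would pass 70% of its speed; a pose out of reach is approached as far as the arm can. A call with a gripper value outside its range is refused whole. The fingers move at their own pace and stop on an object; "grip_force" is the grip in N (left out, the last holds). Time passes only in rows, so rows that do not move let the fingers close. It gives the time, the measured TCP pose, the force, the opening and the grip force at its end, in the units of the state.
- read_state(): the state, without advancing time (a new reading comes with each control period).
- vision.read_camera(name): name is "scene" or "top"; returns the picture (400x640x3 uint8, red, green, blue); there is no depth.
- vision.calibration(name): a dict with "vfov" (degrees; the focal length in pixels is half the picture's height over the tangent of half this angle, whatever the lens; pixels are square), "cx", "cy" (the principal point, pixels), "R" (3x3) and "t" (3): a world point X has camera coordinates R X + t. Camera axes: x right, y down, z forward; pixel columns grow to the right and rows downward; lengths in m; the calibration is good to about 2 mm. A picture is of the moment at which its call begins. calibration takes no time and is no camera call.
- ticket.finish_job(): hands the job in; it is judged then, once.
The state is a dict: "time": time; "q": joint angles; "joint_vel": joint speeds; "joint_torque": joint torques, N m; "tool_pos": TCP position; "tcp_rot": TCP orientation; "wrist_force": force on the tool from outside, world axes, zero at the start; "torque": the same for the moment, N m; "width": opening from 0.0 (shut) to 1.0 (fully open); "grip_force": force on a finger pad.
Only numpy, scipy, OpenCV 4.12 (cv2) and the standard library are available. Lean on these libraries where they do the work, as an engineer would, in place of code of your own. Each camera call takes 0.05 s, during which the arm holds its last target. There are 200 camera calls.

## Working session

There is one attempt and no reset: what is moved stays moved. The work goes in short steps, Python scripts to look and compute and a tool call to move; the robot and the scene stay as the last step left them, time stands still between calls to the robot, and variables do not carry over. Pictures are saved under pics/ and viewed, at most 14 in all, crops included, and the job is handed in when it is done.

Besides the shell and the picture viewer there is one more tool, called as name(argument=value, ...), one argument or row to a line, values as JSON. jog_arm: Moves the arm, as the interface text tells. Its arguments: {"type":"object","properties":{"turn":{"type":"array","items":{"type":"array","items":{"type":"number"}}},"delta_pos":{"type":"array","items":{"type":"array","items":{"type":"number"}}},"gripper":{"type":"array","items":{"type":"number"}},"grip_force":{"type":"number"}},"required":["turn","delta_pos","gripper"]}

```bash
mkdir -p pics
python3 - <<'E'
from workcell import read_state, vision
import cv2
for n in("scene","top"):
    im=vision.read_camera(n); cv2.imwrite(f"pics/{n}0.png",im[:,:,::-1]); c=vision.calibration(n); print(n,c)
print(read_state())
E
```

```text
scene {'vfov': 45.907034896797704, 'cx': 319.7421461486523, 'cy': 197.5428977757611, 'R': array([[-0.58090357, -0.81382308, -0.0155898 ],
       [-0.38102618,  0.28879988, -0.87830159],
       [ 0.71928443, -0.5042684 , -0.47785278]]), 't': array([0.26276913, 0.24017035, 1.13818446])}
top {'vfov': 48.71376582355522, 'cx': 322.5671532268686, 'cy': 200.56336288576543, 'R': array([[ 0.02605237, -0.99940763, -0.02248708],
       [-0.99844043, -0.02490291, -0.04996549],
       [ 0.0493759 ,  0.02375373, -0.99849776]]), 't': array([-0.0156166 ,  0.4859831 ,  1.15688128])}
{'time': 0.1, 'q': array([-1.37992719e+00,  2.64705370e-01,  1.60525376e+00,  9.21421383e-06,
        1.27372033e+00, -3.68711702e-02]), 'joint_vel': array([-0.00267152, -0.00256788, -0.00182923, -0.0009172 ,  0.00038273,
       -0.0007554 ]), 'joint_torque': array([ 6.91614787e-04, -5.16707826e+01, -3.68590343e+01, -1.63402194e-05,
        6.34375130e-03,  2.71636043e-05]), 'tool_pos': array([ 0.15229134, -0.65690318,  0.23005916]), 'tcp_rot': array([-3.11917971e+00, -3.56720346e-01,  2.38196896e-04]), 'wrist_force': array([-0.24439872, -0.56669506, -0.15571371]), 'torque': array([ 0.0164739 , -0.00860483, -0.02856229]), 'grip_force': 0.0, 'width': 0.9998813413812325}
```

View pics/scene0.png

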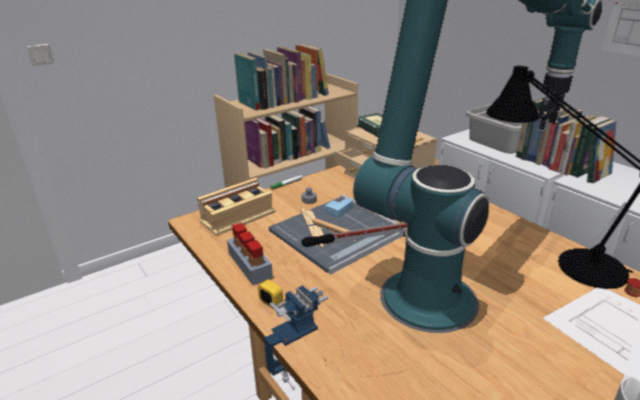

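View pics/top0.png

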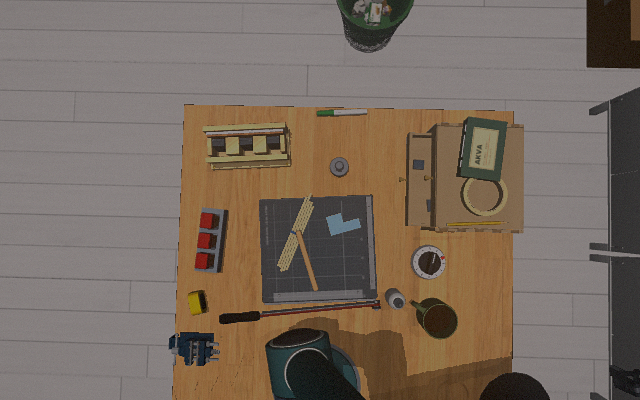

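The top view shows the press at about (248,145), three wedges in the caddy at about (207,240), the weight at (340,166) and the timer at about (430,262). I'll enlarge crops of these.

Run:
```python
import cv2, numpy as np
im=cv2.imread("pics/top0.png")
def crop(x,y,w,h,s):
    return cv2.resize(im[y:y+h,x:x+w],None,fx=s,fy=s,interpolation=cv2.INTER_CUBIC)
a=crop(195,115,100,60,4); b=crop(315,150,50,35,4); c=crop(400,235,60,55,5); d=crop(190,200,45,80,5)
H=np.zeros((600,800,3),np.uint8)
def put(i,x,y): 
    h,w=i.shape[:2]; H[y:y+h,x:x+w]=i[:min(h,600-y)]
put(a,0,0); put(b,0,250); put(c,400,240); put(d[:400],210,245)if 0 else None
put(crop(190,205,45,70,5)[:350],200+0,245)
cv2.imwrite("pics/crops.png",H)
```

```text
(no output)
```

View pics/crops.png

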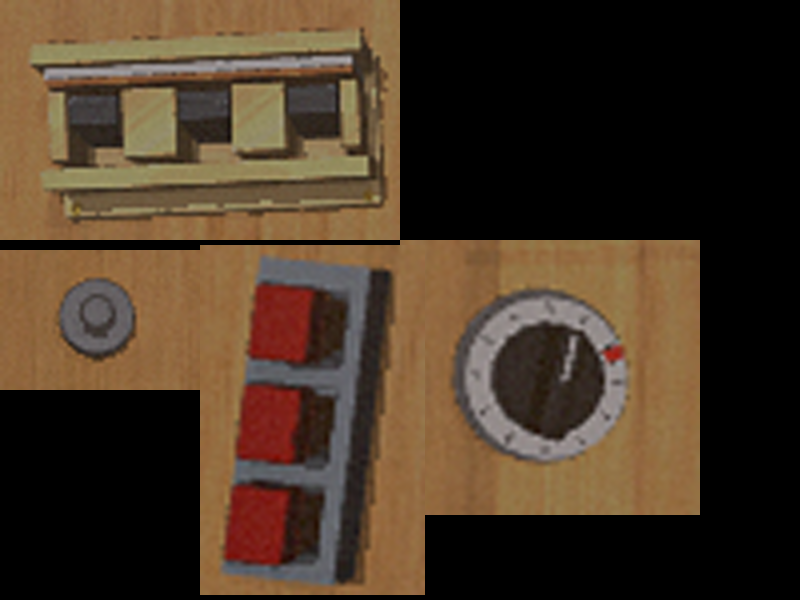

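```bash
cat > h.py <<'E'
import numpy as np, cv2
from workcell import read_state, vision
from scipy.optimize import least_squares
from scipy.spatial.transform import Rotation as Ro
C={n:vision.calibration(n) for n in("scene","top")}
def proj(n,X):
    c=C[n];f=200/np.tan(np.radians(c['vfov']/2));p=np.atleast_2d(X)@c['R'].T+c['t']
    return p[:,:2]/p[:,2:]*f+[c['cx'],c['cy']]
def w(n,u,v,z):
    c=C[n];f=200/np.tan(np.radians(c['vfov']/2))
    d=c['R'].T@np.array([(u-c['cx'])/f,(v-c['cy'])/f,1]);o=-c['R'].T@c['t']
    return o+d*(z-o[2])/d[2]
def T(p,L):
    L=np.atleast_2d(L);c,s=np.cos(p[2]),np.sin(p[2])
    return np.c_[p[0]+c*L[:,0]-s*L[:,1],p[1]+s*L[:,0]+c*L[:,1],L[:,2]]
def fit(L,U,p0,n="top"):
    r=least_squares(lambda p:(proj(n,T(p,L))-U).ravel(),p0); print(np.round(r.x,4),"resid",np.round(r.fun,1)); return r.x
E
python3 - <<'E'
from h import *
m=1e-3
# press from block edges / front wall inner edge
a=lambda x,y:[195+x/4,115+y/4]
L=np.array([[-15.8,107,70],[-15.8,-107,70],[-15.8,52.5,70],[-15.8,17.5,70],[-15.8,-17.5,70],[-15.8,-52.5,70]])*m
L=np.array([[-15.8,52.5,70],[-15.8,17.5,70],[-15.8,-17.5,70],[-15.8,-52.5,70]])*m
U=np.array([a(122,168.5),a(178,166),a(232,163.5),a(286,161)])
P=fit(L,U,[.95,.2,0])
q=lambda x,y:[190+(x-200)/5,205+(y-245)/5]
L=np.array([[82,29,45],[82,-29,45],[-82,29,45],[-82,-29,45]])*m
K=fit(L,np.array([q(262,256),q(370,268),q(224,572),q(336,583)]),[.7,.3,0])
print("weight",w("top",339.25,165.5,.044),w("top",339.25,166.75,.027))
b=lambda x,y:(400+(x-400)/5,235+(y-240)/5)
print("timer c",w("top",*b(545,375),.022),"ptr",w("top",*b(571,357),.059),"mark",w("top",*b(614,354),.024),"knobc",w("top",*b(549,380),.059))
for i in(50,0,-50): print("wedge",T(K,[[i*m,0,.095]]),proj("top",T(K,[[i*m,0,.095]])))
def draw(n,f,s):
    im=cv2.imread(f); im=cv2.resize(im,None,fx=s,fy=s,interpolation=cv2.INTER_CUBIC)
    def poly(X,c): cv2.polylines(im,[np.int32((proj(n,X)+.5)*s*16)],True,c,1,cv2.LINE_AA,4)
    for y in(70,0,-70):
        for z,x0,x1 in((70,-15.8,35),(12,-10,6)):
            poly(T(P,np.array([[x0,y-17.5,z],[x1,y-17.5,z],[x1,y+17.5,z],[x0,y+17.5,z]])*m),(0,255,0))
    for z in(45,): poly(T(K,np.array([[82,29,z],[82,-29,z],[-82,-29,z],[-82,29,z]])*m),(255,255,0))
    for i in(50,0,-50):
      poly(T(K,np.array([[i+19,15,95],[i+19,-15,95],[i-19,-15,95],[i-19,15,95]])*m),(255,0,255))
    return im
t=draw("top","pics/top0.png",4)[115*4:275*4,190*4:300*4]; cv2.imwrite("pics/ot.png",cv2.resize(t,None,fx=.9,fy=.9) )
s=draw("scene","pics/scene0.png",5)[175*5:285*5,190*5:320*5]; cv2.imwrite("pics/os.png",s)
t=cv2.resize(t,None,fx=.9,fy=.9);s=cv2.resize(s,(400,338))
H=np.zeros((600,800,3),np.uint8);t=t[:600];H[:t.shape[0],:t.shape[1]]=t;H[:338,400:]=s;cv2.imwrite("pics/ov.png",H)
E
```

```text
[0.607  0.1934 0.0685] resid [ 0.   0.  -0.2  0.  -0.  -0.   0.2 -0. ]
[ 0.3761  0.2841 -0.0758] resid [-0.3 -0.2  0.3 -0.3  0.   0.1 -0.1  0.3]
weight [ 0.57630294 -0.04468083  0.044     ] [ 0.57522584 -0.04496552  0.027     ]
timer c [ 0.33327988 -0.28336033  0.022     ] ptr [ 0.34566831 -0.28813594  0.059     ] mark [ 0.34523943 -0.31826133  0.024     ] knobc [ 0.33388754 -0.27732036  0.059     ]
wedge [[0.42599589 0.28034966 0.095     ]] [[206.28040323 220.39730994]]
wedge [[0.37613963 0.28413816 0.095     ]] [[203.96070961 240.62690394]]
wedge [[0.32628336 0.28792665 0.095     ]] [[201.63087448 260.94494004]]
```

View pics/ov.png

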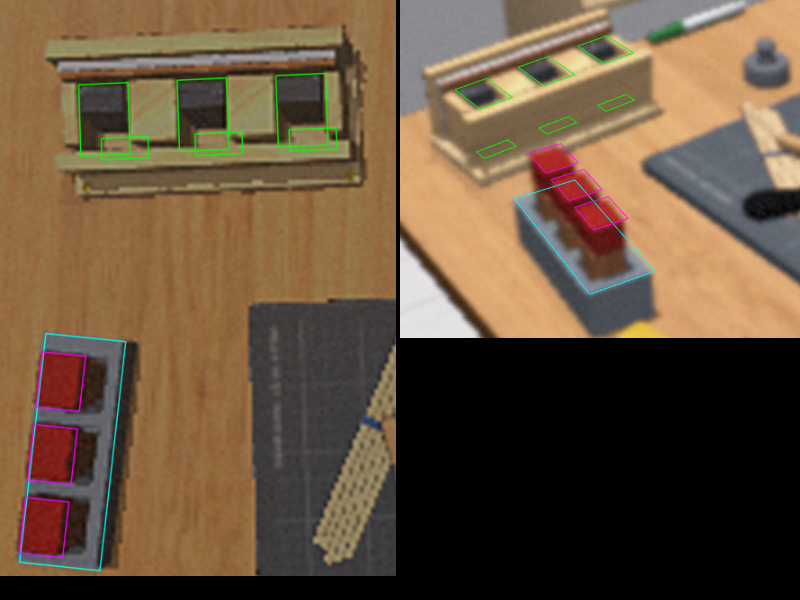

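The overlay matches the press, caddy and heads in both views, so the poses are good to about 1–2 mm. Next I'll write a helper that turns a world target into tool-axis rows.

```bash
cat >> h.py <<'E'
P=np.array([.607,.1934,.0685]); K=np.array([.3761,.2841,-.0758]); PI=np.pi
def rel(goal,yaw=None,frm=None,step=.03):
    """print the rotation first (about tool z), then shift in tool axes AFTER that turn"""
    s=read_state(); R=Ro.from_rotvec(s['tcp_rot']).as_matrix(); p=np.array(s['tool_pos'])
    y0=np.arctan2(R[1,0],R[0,0]); yaw=y0 if yaw is None else yaw
    Rg=Ro.from_euler('z',yaw)*Ro.from_rotvec([PI,0,0])
    dr=(Ro.from_matrix(R).inv()*Rg).as_rotvec(); d=Rg.inv().apply(np.array(goal)-p)
    nr=int(np.ceil(np.linalg.norm(dr)/.12)); n=max(1,int(np.ceil(np.linalg.norm(d)/step)))
    print("pos",p.round(4),"yaw",round(y0,3),"F",np.round(s['wrist_force'],1),"w",round(s['width'],3),"gf",round(s['grip_force'],1),"t",round(s['time'],2),"q6",round(s['q'][5],2))
    print(" turn",dr.round(4),"rows",nr,"| shift",d.round(4),"rows",n,"each",(d/n).round(4))
E
python3 - <<'E'
from h import *
rel([.5,-.1,.23])
rel([.5,-.1,.23],PI-.0758)
E
```

```text
pos [ 0.1523 -0.6569  0.2301] yaw 0.228 F [-0.2 -0.6 -0.2] w 1.0 gf 0.0 t 0.1 q6 -0.04
 turn [-0.0021 -0.0001  0.    ] rows 1 | shift [ 4.645e-01 -4.640e-01  1.000e-04] rows 22 each [ 0.0211 -0.0211  0.    ]
pos [ 0.1523 -0.6569  0.2301] yaw 0.228 F [-0.2 -0.6 -0.2] w 1.0 gf 0.0 t 0.1 q6 -0.04
 turn [-3.0000e-04 -3.0000e-03 -2.8381e+00] rows 24 | shift [-3.045e-01  5.816e-01  1.000e-04] rows 22 each [-0.0138  0.0264  0.    ]
```

jog_arm(
  turn=[
    [0, 0, 0],
    [0, 0, 0],
    [0, 0, 0],
    [0, 0, 0],
    [0, 0, 0],
    [0, 0, 0],
    [0, 0, 0],
    [0, 0, 0],
    [0, 0, 0],
    [0, 0, 0],
    [0, 0, 0],
    [0, 0, 0],
    [0, 0, 0],
    [0, 0, 0],
    [0, 0, 0],
    [0, 0, 0],
    [0, 0, 0],
    [0, 0, 0],
    [0, 0, 0],
    [0, 0, 0],
  ],
  delta_pos=[
    [0.022, -0.022, 0],
    [0.022, -0.022, 0],
    [0.022, -0.022, 0],
    [0.022, -0.022, 0],
    [0.022, -0.022, 0],
    [0.022, -0.022, 0],
    [0.022, -0.022, 0],
    [0.022, -0.022, 0],
    [0.022, -0.022, 0],
    [0.022, -0.022, 0],
    [0.022, -0.022, 0],
    [0.022, -0.022, 0],
    [0.022, -0.022, 0],
    [0.022, -0.022, 0],
    [0.022, -0.022, 0],
    [0.022, -0.022, 0],
    [0.022, -0.022, 0],
    [0.022, -0.022, 0],
    [0.022, -0.022, 0],
    [0.022, -0.022, 0],
  ],
  gripper=[0.0854, 0.0854, 0.0854, 0.0854, 0.0854, 0.0854, 0.0854, 0.0854, 0.0854, 0.0854, 0.0854, 0.0854, 0.0854, 0.0854, 0.0854, 0.0854, 0.0854, 0.0854, 0.0854, 0.0854],
)

```text
time: 1.77
tool_pos: [0.4819, -0.128, 0.2309]
tcp_rot: [-3.121, -0.357, 0.001]
wrist_force: [0.9, 0.5, -1.2]
width: 1.0
grip_force: 0.0
```

jog_arm(
  turn=[
    [0, 0, -0.12],
    [0, 0, -0.12],
    [0, 0, -0.12],
    [0, 0, -0.12],
    [0, 0, -0.12],
    [0, 0, -0.12],
    [0, 0, -0.12],
    [0, 0, -0.12],
    [0, 0, -0.12],
    [0, 0, -0.12],
    [0, 0, -0.12],
    [0, 0, -0.12],
    [0, 0, -0.12],
    [0, 0, -0.12],
    [0, 0, -0.12],
    [0, 0, -0.12],
    [0, 0, -0.12],
    [0, 0, -0.12],
    [0, 0, 0],
    [0, 0, 0],
  ],
  delta_pos=[
    [0, 0, 0],
    [0, 0, 0],
    [0, 0, 0],
    [0, 0, 0],
    [0, 0, 0],
    [0, 0, 0],
    [0, 0, 0],
    [0, 0, 0],
    [0, 0, 0],
    [0, 0, 0],
    [0, 0, 0],
    [0, 0, 0],
    [0, 0, 0],
    [0, 0, 0],
    [0, 0, 0],
    [0, 0, 0],
    [0, 0, 0],
    [0, 0, 0],
    [0, 0, 0],
    [0, 0, 0],
  ],
  gripper=[0.0854, 0.0854, 0.0854, 0.0854, 0.0854, 0.0854, 0.0854, 0.0854, 0.0854, 0.0854, 0.0854, 0.0854, 0.0854, 0.0854, 0.0854, 0.0854, 0.0854, 0.0854, 0.0854, 0.0854],
)

```text
time: 3.43
tool_pos: [0.4814, -0.1295, 0.2309]
tcp_rot: [-1.161, -2.918, 0.0]
wrist_force: [-0.6, -0.1, 0.1]
width: 1.003
grip_force: 0.0
```

Run:
```python
from h import *
rel([*T(K,[[.05,0,0]])[0][:2],.18],PI-.0758)
```

```text
pos [ 0.4814 -0.1295  0.2309] yaw 2.384 F [-0.6 -0.1  0.1] w 1.003 gf 0.0 t 3.43 q6 -1.13
 turn [-1.000e-04 -8.000e-04 -6.814e-01] rows 6 | shift [0.0863 0.4044 0.0509] rows 14 each [0.0062 0.0289 0.0036]
```

jog_arm(
  turn=[
    [0, 0, -0.1136],
    [0, 0, -0.1136],
    [0, 0, -0.1136],
    [0, 0, -0.1136],
    [0, 0, -0.1136],
    [0, 0, -0.1134],
    [0, 0, 0],
    [0, 0, 0],
    [0, 0, 0],
    [0, 0, 0],
    [0, 0, 0],
    [0, 0, 0],
    [0, 0, 0],
    [0, 0, 0],
    [0, 0, 0],
    [0, 0, 0],
    [0, 0, 0],
    [0, 0, 0],
    [0, 0, 0],
    [0, 0, 0],
  ],
  delta_pos=[
    [0, 0, 0],
    [0, 0, 0],
    [0, 0, 0],
    [0, 0, 0],
    [0, 0, 0],
    [0, 0, 0],
    [0.0062, 0.0289, 0.0036],
    [0.0062, 0.0289, 0.0036],
    [0.0062, 0.0289, 0.0036],
    [0.0062, 0.0289, 0.0036],
    [0.0062, 0.0289, 0.0036],
    [0.0062, 0.0289, 0.0036],
    [0.0062, 0.0289, 0.0036],
    [0.0062, 0.0289, 0.0036],
    [0.0062, 0.0289, 0.0036],
    [0.0062, 0.0289, 0.0036],
    [0.0062, 0.0289, 0.0036],
    [0.0062, 0.0289, 0.0036],
    [0.0062, 0.0289, 0.0036],
    [0.0062, 0.0289, 0.0036],
  ],
  gripper=[0.0854, 0.0854, 0.0854, 0.0854, 0.0854, 0.0854, 0.0854, 0.0854, 0.0854, 0.0854, 0.0854, 0.0854, 0.0854, 0.0854, 0.0854, 0.0854, 0.0854, 0.0854, 0.0854, 0.0854],
)

```text
time: 5.1
tool_pos: [0.4238, 0.2817, 0.1806]
tcp_rot: [0.119, 3.139, -0.0]
wrist_force: [1.1, 1.0, -0.1]
width: 0.999
grip_force: 0.0
```

jog_arm(
  turn=[
    [0, 0, 0],
    [0, 0, 0],
  ],
  delta_pos=[
    [0, 0, 0],
    [0, 0, 0],
  ],
  gripper=[0.0854, 0.0854],
)

```text
time: 5.27
tool_pos: [0.4237, 0.2813, 0.1804]
tcp_rot: [-0.113, -3.139, 0.001]
wrist_force: [0.1, -0.0, -0.2]
width: 1.001
grip_force: 0.0
```

Run:
```python
from h import *
rel([*T(K,[[.05,0,0]])[0][:2],.064],PI-.0758)
im=vision.read_camera("top")[190:290,150:280]
im2=vision.read_camera("scene")[190:290,190:320]
o=np.hstack([cv2.resize(i[:,:,::-1],None,fx=3,fy=3,interpolation=cv2.INTER_CUBIC) for i in(im,im2)])
cv2.imwrite("pics/g1.png",o)
```

```text
pos [0.4237 0.2813 0.1804] yaw 3.07 F [ 0.1 -0.  -0.2] w 1.001 gf 0.0 t 5.27 q6 -0.96
 turn [-0.0008 -0.0008  0.004 ] rows 1 | shift [-0.0023 -0.0008  0.1164] rows 4 each [-0.0006 -0.0002  0.0291]
```

View pics/g1.png

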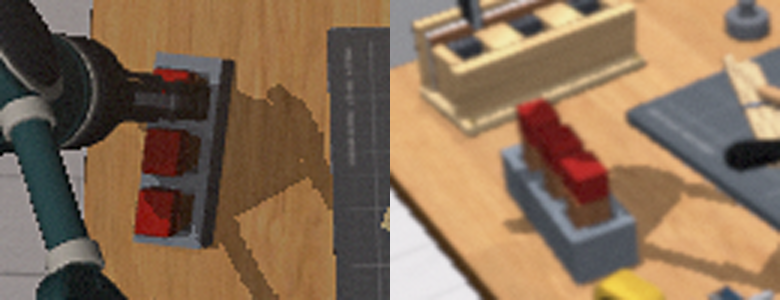

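The gripper stands over the first wedge and is aligned with it, so I'll descend and grasp.

jog_arm(
  turn=[
    [0, 0, 0.004],
    [0, 0, 0],
    [0, 0, 0],
    [0, 0, 0],
    [0, 0, 0],
    [0, 0, 0],
    [0, 0, 0],
    [0, 0, 0],
    [0, 0, 0],
    [0, 0, 0],
    [0, 0, 0],
    [0, 0, 0],
    [0, 0, 0],
    [0, 0, 0],
    [0, 0, 0],
    [0, 0, 0],
  ],
  delta_pos=[
    [-0.0023, -0.0008, 0],
    [0, 0, 0.02],
    [0, 0, 0.02],
    [0, 0, 0.02],
    [0, 0, 0.02],
    [0, 0, 0.02],
    [0, 0, 0.0164],
    [0, 0, 0],
    [0, 0, 0],
    [0, 0, 0],
    [0, 0, 0],
    [0, 0, 0],
    [0, 0, 0],
    [0, 0, 0],
    [0, 0, 0],
    [0, 0, 0],
  ],
  gripper=[0.0854, 0.0854, 0.0854, 0.0854, 0.0854, 0.0854, 0.0854, 0.0854, 0.025, 0.025, 0.025, 0.025, 0.025, 0.025, 0.025, 0.025],
  grip_force=40,
)

```text
time: 6.7
tool_pos: [0.4278, 0.2799, 0.066]
tcp_rot: [0.119, 3.137, 0.002]
wrist_force: [-0.2, -1.2, 6.3]
width: 0.34
grip_force: 40.4
```

Run:
```python
from h import *
rel([*T(K,[[.05,0,0]])[0][:2],.064],PI-.0758)
print(T(P,[[-.002,.07,0],[-.002,0,0],[-.002,-.07,0]]).round(4))
```

```text
pos [0.4278 0.2799 0.066 ] yaw 3.065 F [-0.2 -1.2  6.3] w 0.34 gf 40.4 t 6.7 q6 -0.96
 turn [ 0.0013  0.0024 -0.0003] rows 1 | shift [0.0019 0.0002 0.002 ] rows 1 each [0.0019 0.0002 0.002 ]
[[0.6002 0.2631 0.    ]
 [0.605  0.1933 0.    ]
 [0.6098 0.1234 0.    ]]
```

jog_arm(
  turn=[
    [0, 0, 0],
    [0, 0, 0],
    [0, 0, 0],
    [0, 0, 0],
    [0, 0, 0],
    [0, 0, 0],
    [0, 0, 0],
    [0, 0, -0.072],
    [0, 0, -0.072],
    [0, 0, 0],
  ],
  delta_pos=[
    [0, 0, -0.015],
    [0, 0, -0.02],
    [0, 0, -0.02],
    [0, 0, -0.02],
    [0, 0, -0.02],
    [0, 0, -0.02],
    [0, 0, -0.005],
    [0, 0, 0],
    [0, 0, 0],
    [0, 0, 0],
  ],
  gripper=[0.025, 0.025, 0.025, 0.025, 0.025, 0.025, 0.025, 0.025, 0.025, 0.025],
)

```text
time: 7.53
tool_pos: [0.4261, 0.2791, 0.1837]
tcp_rot: [0.109, -3.139, 0.001]
wrist_force: [-0.1, -0.8, -1.1]
width: 0.348
grip_force: 39.8
```

Run:
```python
from h import *
rel([*T(P,[[-.002,.07,0]])[0][:2],.18],PI+.0685)
cv2.imwrite("pics/g2s.png",vision.read_camera("scene")[:,:,::-1]); cv2.imwrite("pics/g2t.png",vision.read_camera("top")[:,:,::-1])
i=cv2.imread("pics/g2s.png")[150:290,190:320];j=cv2.imread("pics/g2t.png")[150:290,150:280]
cv2.imwrite("pics/g2.png",np.hstack([cv2.resize(k,None,fx=3,fy=3,interpolation=cv2.INTER_CUBIC) for k in(j,i)]))
```

```text
pos [0.4261 0.2791 0.1837] yaw -3.072 F [-0.1 -0.8 -1.1] w 0.348 gf 39.8 t 7.53 q6 -1.11
 turn [-0.0004 -0.0009  0.001 ] rows 1 | shift [-0.1726 -0.0279  0.0037] rows 6 each [-0.0288 -0.0046  0.0006]
```

View pics/g2.png

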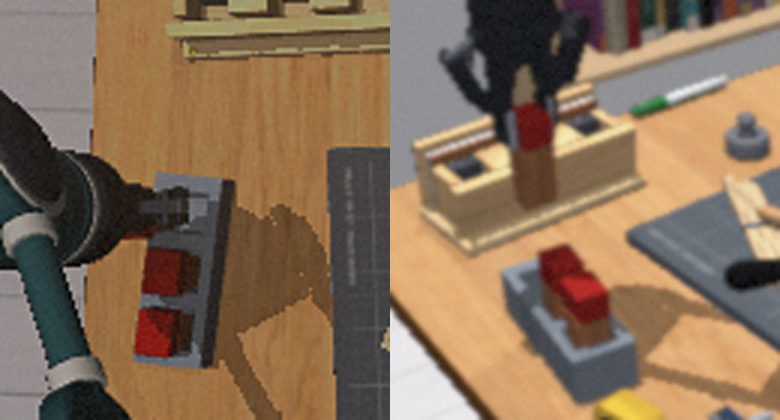

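The wedge is held upright and clear of the caddy. Next I'll carry it to bay_1.

jog_arm(
  turn=[
    [0, 0, 0],
    [0, 0, 0],
    [0, 0, 0],
    [0, 0, 0],
    [0, 0, 0],
    [0, 0, 0],
    [0, 0, 0],
    [0, 0, 0],
    [0, 0, 0],
  ],
  delta_pos=[
    [-0.0247, -0.004, 0],
    [-0.0247, -0.004, 0],
    [-0.0247, -0.004, 0],
    [-0.0247, -0.004, 0],
    [-0.0247, -0.004, 0],
    [-0.0247, -0.004, 0],
    [-0.0247, -0.004, 0],
    [0, 0, 0],
    [0, 0, 0],
  ],
  gripper=[0.025, 0.025, 0.025, 0.025, 0.025, 0.025, 0.025, 0.025, 0.025],
)

```text
time: 8.38
tool_pos: [0.6016, 0.2625, 0.1831]
tcp_rot: [0.102, -3.138, 0.001]
wrist_force: [0.3, 0.7, -0.9]
width: 0.344
grip_force: 39.7
```

Run:
```python
from h import *
rel([*T(P,[[-.002,.07,0]])[0][:2],.093],PI+.0685)
```

```text
pos [0.6016 0.2625 0.1831] yaw -3.077 F [ 0.3  0.7 -0.9] w 0.344 gf 39.7 t 8.38 q6 -1.26
 turn [-0.0005 -0.0017 -0.0036] rows 1 | shift [0.0014 0.0007 0.0901] rows 4 each [0.0003 0.0002 0.0225]
```

jog_arm(
  turn=[
    [0, 0, -0.004],
    [0, 0, 0],
    [0, 0, 0],
    [0, 0, 0],
    [0, 0, 0],
    [0, 0, 0],
    [0, 0, 0],
    [0, 0, 0],
    [0, 0, 0],
  ],
  delta_pos=[
    [0.0014, 0.0007, 0],
    [0, 0, 0.015],
    [0, 0, 0.015],
    [0, 0, 0.015],
    [0, 0, 0.015],
    [0, 0, 0.01],
    [0, 0, 0.01],
    [0, 0, 0.01],
    [0, 0, 0],
  ],
  gripper=[0.025, 0.025, 0.025, 0.025, 0.025, 0.025, 0.025, 0.025, 0.025],
)

```text
time: 9.13
tool_pos: [0.6175, 0.2662, 0.1137]
tcp_rot: [-0.115, 3.098, 0.009]
wrist_force: [15.0, -9.1, 41.6]
width: 0.347
grip_force: 58.5
```

Run:
```python
from h import *
rel([*T(P,[[-.002,.07,0]])[0][:2],.091],PI+.0685)
cv2.imwrite("pics/g3s.png",vision.read_camera("scene")[:,:,::-1]); cv2.imwrite("pics/g3t.png",vision.read_camera("top")[:,:,::-1])
i=cv2.imread("pics/g3s.png")[140:240,180:310];j=cv2.imread("pics/g3t.png")[90:190,180:310]
cv2.imwrite("pics/g3.png",np.hstack([cv2.resize(k,None,fx=3,fy=3,interpolation=cv2.INTER_CUBIC) for k in(j,i)]))
```

```text
pos [0.6175 0.2662 0.1137] yaw -3.068 F [15.  -9.1 41.6] w 0.347 gf 58.5 t 9.13 q6 -1.27
 turn [0.0046 0.042  0.0056] rows 1 | shift [ 0.0175 -0.0019  0.0227] rows 1 each [ 0.0175 -0.0019  0.0227]
```

View pics/g3.png

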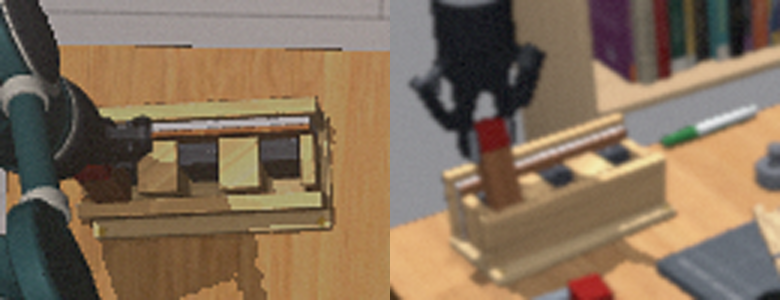

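It's blocked: the tip is caught, with about 42 N on the wrist and the wedge leaning. I'll back up and look.

jog_arm(
  turn=[
    [0, 0, 0],
    [0, 0, 0],
    [0, 0, 0],
    [0, 0, 0],
    [0, 0, 0],
    [0, 0, 0],
  ],
  delta_pos=[
    [0, 0, -0.015],
    [0, 0, -0.015],
    [0, 0, -0.02],
    [0, 0, -0.02],
    [0, 0, -0.02],
    [0, 0, 0],
  ],
  gripper=[0.025, 0.025, 0.025, 0.025, 0.025, 0.025],
)

```text
time: 9.73
tool_pos: [0.601, 0.2652, 0.1899]
tcp_rot: [-0.113, 3.132, 0.005]
wrist_force: [1.8, -0.0, 0.1]
width: 0.348
grip_force: 53.4
```

Run:
```python
from h import *
rel([*T(P,[[-.002,.07,0]])[0][:2],.18],PI+.0685)
cv2.imwrite("pics/g4s.png",vision.read_camera("scene")[:,:,::-1]); cv2.imwrite("pics/g4t.png",vision.read_camera("top")[:,:,::-1])
i=cv2.imread("pics/g4s.png")[120:220,185:285];j=cv2.imread("pics/g4t.png")[90:190,180:280]
cv2.imwrite("pics/g4.png",np.hstack([cv2.resize(k,None,fx=4,fy=4,interpolation=cv2.INTER_CUBIC) for k in(j,i)]))
```

```text
pos [0.601  0.2652 0.1899] yaw -3.07 F [ 1.8 -0.   0.1] w 0.348 gf 53.4 t 9.73 q6 -1.27
 turn [0.0027 0.0076 0.0036] rows 1 | shift [ 0.0009 -0.002   0.0099] rows 1 each [ 0.0009 -0.002   0.0099]
```

View pics/g4.png

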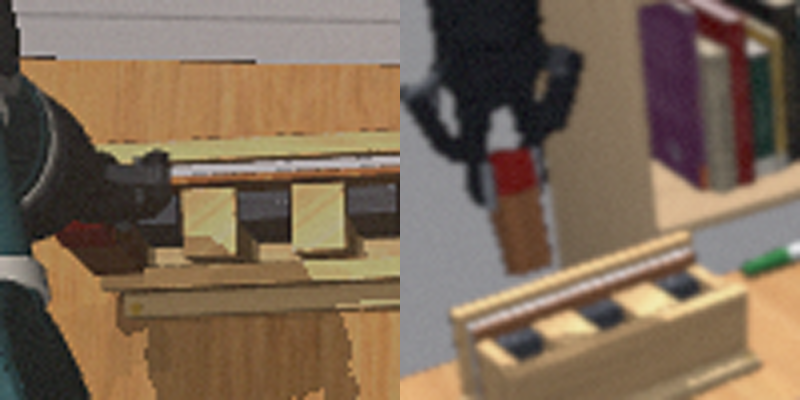

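```bash
cat >> h.py <<'E'
def wedge_over(n,f,s,box,tip,rot,col=(0,255,0),press=True):
    im=cv2.resize(cv2.imread(f),None,fx=s,fy=s,interpolation=cv2.INTER_CUBIC)
    def ln(X,c): cv2.polylines(im,[np.int32((proj(n,X)+.5)*s*16)],True,c,1,cv2.LINE_AA,4)
    for h,z in((10,0),(16,60),(19,60),(19,88)):
        Q=np.array([[h,15,z],[h,-15,z],[-h,-15,z],[-h,15,z]])*1e-3
        ln(rot.apply(Q)+tip,col)
    if press:
        for y in(70,0,-70): ln(T(P,np.array([[-15.8,y-17.5,70],[11.8,y-17.5,70],[11.8,y+17.5,70],[-15.8,y+17.5,70]])*1e-3),(255,255,0))
    x,y,ww,hh=box; return im[int(y*s):int((y+hh)*s),int(x*s):int((x+ww)*s)]
E
python3 - <<'E'
from h import *
s=read_state();R=Ro.from_rotvec(s['tcp_rot'])*Ro.from_rotvec([PI,0,0]); tip=np.array(s['tool_pos'])-R.apply([0,0,.059])
a=wedge_over("top","pics/g4t.png",5,(180,110,80,80),tip,R);b=wedge_over("scene","pics/g4s.png",5,(190,140,80,80),tip,R)
cv2.imwrite("pics/o4.png",np.hstack([a,b]))
E
```

```text
(no output)
```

View pics/o4.png

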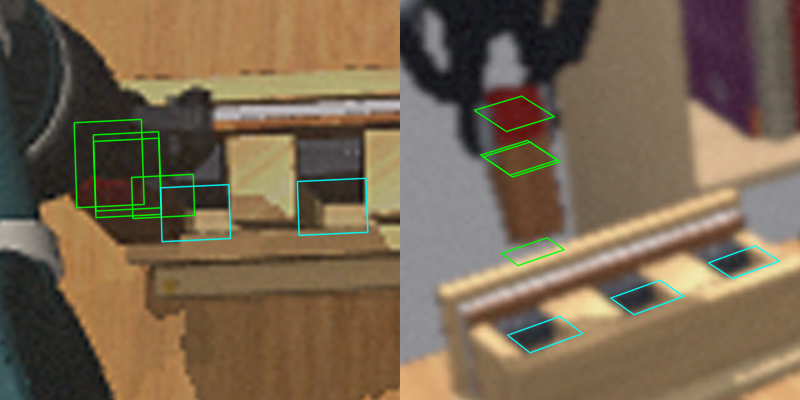

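The wedge slipped up about 12 mm in the hand and may be tilted. I'll stand it on the bare desk between the caddy and press to square it, then measure.

jog_arm(
  turn=[
    [0.0027, 0.0076, 0.0036],
    [0, 0, 0],
    [0, 0, 0],
    [0, 0, 0],
    [0, 0, 0],
    [0, 0, 0],
    [0, 0, 0],
    [0, 0, 0],
    [0, 0, 0],
    [0, 0, 0],
    [0, 0, 0],
    [0, 0, 0],
  ],
  delta_pos=[
    [0, 0, 0],
    [0.024, -0.004, 0],
    [0.024, -0.004, 0],
    [0.024, -0.004, 0],
    [0.024, -0.003, 0],
    [0, 0, 0.02],
    [0, 0, 0.02],
    [0, 0, 0.02],
    [0, 0, 0.02],
    [0, 0, 0.02],
    [0, 0, 0.02],
    [0, 0, 0],
  ],
  gripper=[0.025, 0.025, 0.025, 0.025, 0.025, 0.025, 0.025, 0.025, 0.025, 0.025, 0.025, 0.025],
  grip_force=25,
)

```text
time: 10.83
tool_pos: [0.4985, 0.2396, 0.0587]
tcp_rot: [0.106, -3.121, 0.012]
wrist_force: [-2.2, -0.8, -1.4]
width: 0.345
grip_force: 53.4
```

Run:
```python
from h import *
rel([.505,.25,.047],PI+.0685)
s=read_state();R=Ro.from_rotvec(s['tcp_rot'])*Ro.from_rotvec([PI,0,0]); tip=np.array(s['tool_pos'])-R.apply([0,0,.047])
for n in("scene","top"): cv2.imwrite(f"pics/g5{n}.png",np.clip(vision.read_camera(n)[:,:,::-1]*1.5,0,255).astype(np.uint8))
a=wedge_over("top","pics/g5top.png",6,(180,150,65,95),tip,R);b=wedge_over("scene","pics/g5scene.png",6,(200,165,65,95),tip,R)
cv2.imwrite("pics/o5.png",np.hstack([a,b]))
```

```text
pos [0.4985 0.2396 0.0587] yaw -3.074 F [-2.2 -0.8 -1.4] w 0.345 gf 53.4 t 10.83 q6 -1.24
 turn [-0.0067 -0.0193 -0.0006] rows 1 | shift [-0.0072  0.0099  0.0117] rows 1 each [-0.0072  0.0099  0.0117]
```

View pics/o5.png

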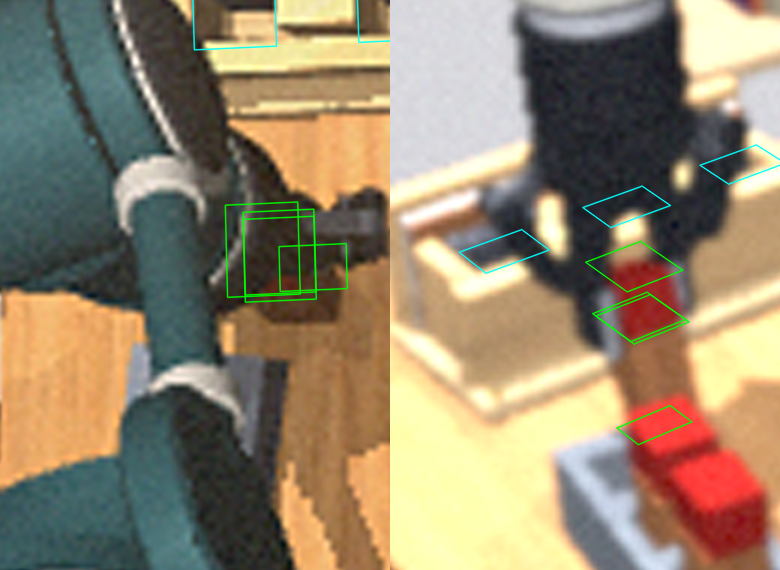

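Run:
```python
from h import *
R=Ro.from_rotvec([.109,-3.139,.001])*Ro.from_rotvec([PI,0,0]); tip=np.array([.4261,.2791,.1837])-R.apply([0,0,.059])
for n in("s","t"):
    i=cv2.imread(f"pics/g2{n}.png"); cv2.imwrite(f"pics/g2b{n}.png",np.clip(i*1.5,0,255).astype(np.uint8))
a=wedge_over("top","pics/g2bt.png",6,(175,185,65,65),tip,R);b=wedge_over("scene","pics/g2bs.png",6,(200,165,65,65),tip,R)
cv2.imwrite("pics/o2.png",np.hstack([a,b]))
```

```text
(no output)
```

View pics/o2.png

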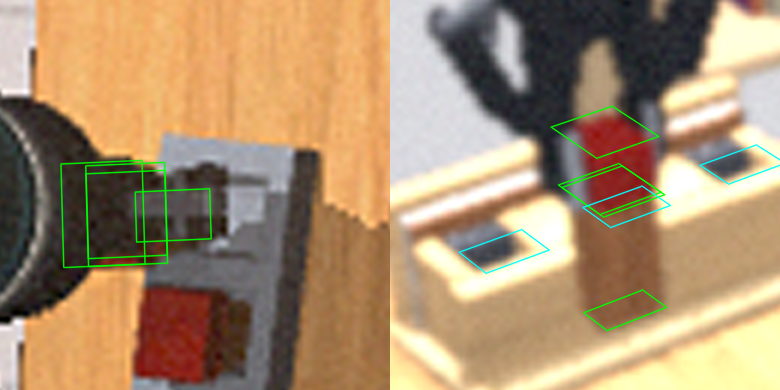

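The wedge is tilted about 0.13 rad about y, tip toward -x. I'll tilt the tool to bring it upright, lower it to the desk, release, square up and regrasp.

jog_arm(
  turn=[
    [-0.0067, -0.07, 0],
    [0, -0.075, 0],
    [0, 0, 0],
    [0, 0, 0],
    [0, 0, 0],
    [0, 0, 0],
    [0, 0, 0],
  ],
  delta_pos=[
    [0, 0, 0],
    [0, 0, 0],
    [0, 0, 0.003],
    [0, 0, 0.003],
    [0, 0, 0.003],
    [0, 0, 0],
    [0, 0, 0],
  ],
  gripper=[0.025, 0.025, 0.025, 0.025, 0.025, 0.025, 0.025],
)

```text
time: 11.52
tool_pos: [0.506, 0.2421, 0.0565]
tcp_rot: [-0.101, 3.003, 0.013]
wrist_force: [-0.3, -0.0, -0.7]
width: 0.347
grip_force: 53.4
```

Run:
```python
from h import *
rel([.505,.25,.047],PI+.0685); print(read_state()['torque'].round(2))
s=read_state()
for n in("scene","top"):
    im=vision.read_camera(n); cv2.imwrite(f"pics/g6{n}.png",im[:,:,::-1])
    hsv=cv2.cvtColor(im,cv2.COLOR_RGB2HSV)
    # brown wood of the wedge / red stats, rowwise, around predicted location
    c=proj(n,s['tool_pos']-[0,0,.02])[0]; print(n,c.round(1))
im=vision.read_camera("scene")
c=proj("scene",s['tool_pos'])[0].astype(int)
for y in range(c[1]-12,c[1]+34,2):
    print(y,' '.join('%02x%02x%02x'%tuple(im[y,x]) for x in range(c[0]-16,c[0]+20,2)))
```

```text
pos [0.506  0.2421 0.0565] yaw -3.074 F [-0.3 -0.  -0.7] w 0.347 gf 53.4 t 11.52 q6 -1.17
 turn [ 0.0041  0.1371 -0.001 ] rows 2 | shift [0.0005 0.008  0.0095] rows 1 each [0.0005 0.008  0.0095]
[-0.03  0.08  0.  ]
scene [240.5 227.1]
top [228.5 190.2]
209 2f2c25 181b1b 3f3931 313132 1d1f25 151a1d 1e171a 7f2826 812520 611e1b 431f1f 2c2628 2c2f30 4d4234 7d654a 80674c 83694f 80684c
211 483d31 0e1214 17181c 191a1f 131817 191e1e 281d1d 601917 621315 601314 641718 5f2c2f 4c494d 6a5844 81684d 7f694e 7a6448 7c654b
213 755e43 43372a 1c1f20 111714 181a1d 1c1f22 2d1f24 5b1616 651615 671a18 611915 5e1e1d 4b4044 5e4e3d 796349 7a6349 826c53 8c775b
215 7b654a 715c44 4c4235 2e2826 1a1c1e 27272b 4b4a4f 5d2427 621515 601715 601715 611b1b 4e3c40 594b3d 847257 978161 ad9471 c8ac85
217 7a6348 7a6449 746046 4e3f35 1b1d1f 282d31 58595c 532626 621618 631c1a 5e0c0b 611716 563a39 907d61 b09874 d1b58c b99e7c 937f63
219 725f46 776249 786149 554636 1b181e 2c2c30 585b5e 53282a 5f1813 5e1611 5e120d 5c1b16 7d5e49 caad85 a28b6b 897559 8e7355 a27f58
221 775e43 7a634a 7a6246 705c45 2e2b26 2c2d32 57595e 532d29 601d16 
[... 1442 characters left out ...]
1 621814 8e1b1b b22927 b52d29 b42f2b b32a28 b32a28
245 dda773 deab7a 9f7f63 50555c 797f8b 888e9b 707680 50515a 505155 644132 652d21 5e1612 731a14 a82624 b42b29 b72e2a b52c28 b42c27
247 dca774 dda874 ac8869 4a494f 51575e 7d8590 828a95 717681 7b8089 64504a 6e442e 662a1d 5c1619 7c221f ae2927 b42c27 b32c29 af2b26
249 d7a36e cf9e6d b38b66 524f4f 484b4f 5a6168 858b98 858d98 808892 645958 5e3b29 67412b 572417 560e0e 86211e a22c29 87201b 721b17
251 d8a36e d19d6a bc8f63 5a5254 44484f 4b4d55 666b74 828996 757d87 5a4f4d 563b27 60412c 5e3422 571c13 571513 631214 601819 5f1413
253 d5a371 daa771 c8976a 726257 44494f 484d52 464a51 727782 838a95 727174 5d4334 5f412d 69432d 6e3829 581713 5d1615 5f1a15 621a18
```

```bash
cat > fitw.py <<'E'
from h import *
def sil(n,tip,yaw,tilt,z0=0,z1=60):
    R=Ro.from_euler('z',yaw)*Ro.from_euler('y',tilt)
    pts=[]
    for h,z in((10+12*z0/60/2,z0),(10+12*z1/60/2,z1)):
        for sx in(1,-1):
            for sy in(1,-1): pts.append([sx*h,sy*15,z])
    return cv2.convexHull(proj(n,R.apply(np.array(pts)*1e-3)+tip).astype(np.float32))[:,0]
def edges(h,y):
    xs=[]
    for a,b in zip(h,np.roll(h,-1,0)):
        if (a[1]-y)*(b[1]-y)<=0 and a[1]!=b[1]: xs.append(a[0]+(y-a[1])/(b[1]-a[1])*(b[0]-a[0]))
    return (min(xs),max(xs)) if xs else (np.nan,np.nan)
E
python3 - <<'E'
from fitw import *
s=read_state();p=s['tool_pos']
for t in(-.3,-.2,-.1,0,.1,.2,.3):
    R=Ro.from_euler('z',.0685)*Ro.from_euler('y',t)
    tip=p-R.apply([0,0,.047])
    h=sil("scene",tip,.0685,t)
    print(t,[tuple(np.round(edges(h,y),1)) for y in(225,229,233)],"maxy",h[:,1].max().round(1))
im=cv2.imread("pics/g6top.png")[:,:,::-1]
c=proj("top",p)[0].astype(int);print(c)
for y in range(c[1]-8,c[1]+16,1):
    print(y,' '.join('%02x%02x%02x'%tuple(im[y,x]) for x in range(c[0]-14,c[0]+16,2)))
for t in(-.2,-.1,0,.1,.2):
    R=Ro.from_euler('z',.0685)*Ro.from_euler('y',t); tip=p-R.apply([0,0,.047]); h=sil("top",tip,.0685,t);print(t,h.round(0).tolist())
E
```

```text
-0.3 [(np.float32(232.6), np.float32(246.6)), (np.float32(232.6), np.float32(245.8)), (np.float32(233.4), np.float32(244.5))] maxy 236.4
-0.2 [(np.float32(232.9), np.float32(246.8)), (np.float32(233.2), np.float32(246.4)), (np.float32(233.4), np.float32(246.0))] maxy 237.2
-0.1 [(np.float32(233.2), np.float32(247.0)), (np.float32(233.7), np.float32(246.9)), (np.float32(234.1), np.float32(246.8))] maxy 237.8
0 [(np.float32(233.4), np.float32(247.2)), (np.float32(234.1), np.float32(247.4)), (np.float32(234.8), np.float32(247.6))] maxy 238.3
0.1 [(np.float32(233.5), np.float32(247.4)), (np.float32(234.4), np.float32(247.8)), (np.float32(235.3), np.float32(248.3))] maxy 238.6
0.2 [(np.float32(233.7), np.float32(247.6)), (np.float32(234.7), np.float32(248.3)), (np.float32(235.8), np.float32(248.9))] maxy 238.7
0.3 [(np.float32(233.8), np.float32(247.9)), (np.float32(235.0), np.float32(248.7)), (np.float32(236.3), np.float32(249.5))] maxy 238.8
[226 189]
181 2a251d 261d16 524c49 262521 25211b 28211b 5c4832 785a38 9f7647 956d41 996e40 9e7443 97693f a0794c a27849
182 2b2520 241d1b 52504e 312
[... 2283 characters left out ...]
38 3c352e 37342f 1d1e16 1f1916 5c4429 5f432b 5d4226 644b32 62472d 61462e 61462b 64472a
204 66665d 4e4844 403c3a 3b3634 403b38 26231d 1c1914 5d4023 5c4228 63482e 64472b 64482d 64482b 5f3f27 614731
-0.2 [[237.0, 191.0], [232.0, 196.0], [220.0, 197.0], [219.0, 184.0], [225.0, 184.0], [236.0, 184.0]]
-0.1 [[237.0, 193.0], [232.0, 196.0], [220.0, 196.0], [219.0, 184.0], [231.0, 183.0], [236.0, 185.0]]
0 [[237.0, 194.0], [232.0, 195.0], [220.0, 196.0], [219.0, 183.0], [231.0, 183.0], [236.0, 187.0]]
0.1 [[237.0, 196.0], [225.0, 197.0], [220.0, 195.0], [220.0, 183.0], [231.0, 182.0], [236.0, 189.0]]
0.2 [[237.0, 191.0], [236.0, 198.0], [225.0, 198.0], [219.0, 195.0], [220.0, 182.0], [231.0, 182.0]]
```

jog_arm(
  turn=[
    [0, 0, 0],
    [0, 0, 0],
    [0, 0, 0],
    [0, 0, 0],
    [0, 0, 0],
  ],
  delta_pos=[
    [0, 0, 0.003],
    [0, 0, 0.003],
    [0, 0, 0.003],
    [0, 0, 0.003],
    [0, 0, 0],
  ],
  gripper=[0.025, 0.025, 0.025, 0.025, 0.025],
)

```text
time: 12.08
tool_pos: [0.5112, 0.2429, 0.0498]
tcp_rot: [-0.103, 2.995, 0.014]
wrist_force: [-3.7, -6.2, 24.2]
width: 0.345
grip_force: 57.2
```

Run:
```python
from h import *
rel([.505,.25,.047],PI+.0685); print(read_state()['torque'].round(2))
```

```text
pos [0.5112 0.2429 0.0498] yaw -3.073 F [-3.7 -6.2 24.2] w 0.345 gf 57.2 t 12.08 q6 -1.16
 turn [0.0046 0.1452 0.0005] rows 2 | shift [0.0057 0.0075 0.0028] rows 1 each [0.0057 0.0075 0.0028]
[-1.27  0.51 -0.08]
```

jog_arm(
  turn=[
    [0, 0, 0],
    [0, 0, 0],
    [0, 0, 0],
    [0, 0, 0],
    [0, 0, 0],
    [0, 0, 0],
  ],
  delta_pos=[
    [0, 0, -0.0025],
    [0, 0, -0.0015],
    [0, 0, 0],
    [0, 0, 0],
    [0, 0, 0],
    [0, 0, 0],
  ],
  gripper=[0.025, 0.025, 0.03, 0.034, 0.038, 0.042],
)

```text
time: 12.58
tool_pos: [0.5052, 0.2416, 0.0473]
tcp_rot: [-0.102, 3.005, 0.012]
wrist_force: [0.1, -0.1, 0.5]
width: 0.494
grip_force: 0.0
```

```bash
cat >> fitw.py <<'E'
def redstat():
    for n in("scene","top"):
        im=vision.read_camera(n);h=cv2.cvtColor(im,cv2.COLOR_RGB2HSV)
        m=(((h[...,0]<6)|(h[...,0]>174))&(h[...,1]>150)&(h[...,2]>60)).astype(np.uint8)
        k,l,st,ce=cv2.connectedComponentsWithStats(m)
        print(n,[(st[i].tolist(),ce[i].round(1).tolist()) for i in range(1,k) if st[i,4]>25])
E
python3 - <<'E'
from fitw import *
rel([.505,.25,.047],PI+.0685); print(read_state()['torque'].round(2))
redstat()
E
```

```text
pos [0.5052 0.2416 0.0473] yaw -3.074 F [ 0.1 -0.1  0.5] w 0.494 gf 0.0 t 12.58 q6 -1.16
 turn [ 0.0033  0.1352 -0.0005] rows 2 | shift [-0.0003  0.0084  0.0003] rows 1 each [-0.0003  0.0084  0.0003]
[0.01 0.08 0.04]
scene [([260, 124, 13, 42, 134], [268.2, 140.5]), ([236, 212, 15, 16, 167], [243.0, 219.4]), ([239, 231, 24, 27, 363], [250.9, 244.0]), ([627, 279, 13, 10, 95], [633.6, 282.6])]
top [([197, 233, 12, 15, 119], [202.1, 238.9]), ([351, 304, 24, 4, 37], [361.7, 305.8]), ([277, 307, 72, 8, 123], [311.2, 310.7]), ([260, 314, 16, 3, 29], [267.7, 314.9])]
```

Run:
```python
from fitw import *
im=vision.read_camera("scene")
for y in range(212,236,2):
    print(y,' '.join('%02x%02x%02x'%tuple(im[y,x]) for x in range(230,256,1)))
for x in(.495,.5,.505):
    h=sil("scene",np.array([x,.2416,0]),.0685,0); k=sil("scene",np.array([x,.2416,0]),.0685,0,60,88)
    print(x,[tuple(np.round(edges(h,y),1)) for y in(224,227,230,233)])
    R=Ro.from_euler('z',.0685)
    print(proj("scene",R.apply([[-.019,-.015,.088],[-.019,.015,.088],[-.019,-.015,.06],[-.019,.015,.06]])+[x,.2416,0]).round(1).tolist())
```

```text
212 1c1f20 1f1c20 191a1f 1e1e20 21221e 40362c 644d3a 71533c 6f4f3a 714631 6d3b2b 6e2d25 68241d 631c1a 531716 411819 2a1318 25262a 44454b 4f5157 434244 50453a 6c5841 7a6347 7b6549 79634a
214 1d1d22 16171a 191c1d 19191f 2d1e1d 522724 63261f 67201d 681c18 651312 681916 671b17 661a15 671a1a 69211d 661b1a 5f1718 4e2123 493a3f 4c4c4d 413f41 4a4136 6b5943 806c52 8a7559 917e5e
216 191820 171618 12121b 211e21 331a20 4d1417 5c1314 61120f 671412 651710 6c1e1a 681a18 681b19 681919 651113 681b19 661514 661c19 662a2a 593536 463532 635647 978364 b8a07c ceb389 d2b48a
218 181a1f 202126 292d30 3e3f42 433f42 4b2d2e 52191c 571b1a 5c1613 65181a 661512 671719 63140d 691b18 651416 681716 691c1a 621717 5e1715 5b2321 5d4134 8a775b ad9773 ac9573 9d8868 917d60
220 191a1f 222328 3c3d40 4f5558 4d4d52 4a3338 511a1d 531213 531111 530f0a 5d1818 621516 661f1c 5d1311 5a140d 5b1516 5c1a16 591715 5b1b18 5c261f 684739 7d674f 857055 8d7353 9e7c5a ba9165
222 1b1b1f 1e1f25 383a3f 4e5257 504e4f 523f3a 532721 541a18 561919 500d0a 530e0d 57140e 5b1819 581614 5a1918 54110a 571712 56110c 561812 5e291c 865a40 b1865e ca9869 d6a16
[... 1125 characters left out ...]
a8825a
0.495 [(np.float32(234.6), np.float32(249.2)), (np.float32(235.1), np.float32(249.3)), (np.float32(235.6), np.float32(249.4)), (np.float32(236.1), np.float32(249.6))]
[[248.8, 214.0], [239.6, 217.6], [249.7, 222.5], [240.5, 226.2]]
0.5 [(np.float32(233.9), np.float32(248.4)), (np.float32(234.5), np.float32(248.5)), (np.float32(235.0), np.float32(248.6)), (np.float32(235.5), np.float32(248.8))]
[[248.0, 213.3], [238.7, 216.9], [248.8, 221.8], [239.7, 225.4]]
0.505 [(np.float32(233.3), np.float32(247.6)), (np.float32(233.8), np.float32(247.7)), (np.float32(234.3), np.float32(247.9)), (np.float32(234.8), np.float32(248.0))]
[[247.1, 212.6], [237.9, 216.1], [248.0, 221.0], [238.9, 224.7]]
```

Run:
```python
from fitw import *
def f(p):
    t=np.array([p[0],p[1],0]);c=proj("scene",T([p[0],p[1],p[2]],[[-.019,.015,.06],[-.019,-.015,.06]]))
    h=sil("scene",t,p[2],0)
    return np.r_[(c-[[242.5,227],[249.7,224.7]]).ravel(),np.array(edges(h,230))-[236.6,249.6]]
for y0 in(-.3,0,.3):
    r=least_squares(f,[.495,.24,y0],diff_step=1e-4);print(r.x.round(4),r.fun.round(1))
```

```text
[0.4864 0.2437 0.1117] [-0.9  0.7  0.9 -0.9 -0.6  0.6]
[0.4864 0.2437 0.1147] [-0.8  0.7  0.9 -0.9 -0.6  0.6]
[0.4864 0.2437 0.109 ] [-0.9  0.7  0.9 -0.9 -0.6  0.6]
```

jog_arm(
  turn=[
    [0, 0, 0],
    [0, 0.07, 0],
    [0, 0.065, 0],
    [0, 0, 0],
    [0, 0, 0],
  ],
  delta_pos=[
    [0, 0, -0.008],
    [0, 0, 0],
    [0, 0, 0],
    [0.014, 0, -0.006],
    [0, 0, 0],
  ],
  gripper=[0.044, 0.044, 0.044, 0.044, 0.044],
)

```text
time: 13.15
tool_pos: [0.4909, 0.2409, 0.0629]
tcp_rot: [-0.106, 3.138, 0.006]
wrist_force: [-0.5, -0.3, -1.0]
width: 0.514
grip_force: 0.0
```

Run:
```python
from fitw import *
rel([.490,.2425,.061],PI+.0685); redstat()
im=vision.read_camera("scene")
cv2.imwrite("pics/g7.png",cv2.resize(im[195:255,210:280,::-1],None,fx=8,fy=8,interpolation=cv2.INTER_CUBIC))
```

```text
pos [0.4909 0.2409 0.0629] yaw -3.074 F [-0.5 -0.3 -1. ] w 0.514 gf 0.0 t 13.15 q6 -1.23
 turn [ 0.004   0.0015 -0.0008] rows 1 | shift [0.0008 0.0016 0.0019] rows 1 each [0.0008 0.0016 0.0019]
scene [([260, 124, 11, 14, 62], [265.9, 129.1]), ([269, 139, 4, 26, 62], [270.3, 152.2]), ([596, 163, 3, 17, 29], [596.8, 171.9]), ([237, 212, 13, 15, 151], [242.7, 218.7]), ([239, 231, 24, 27, 366], [250.9, 243.9]), ([627, 278, 13, 11, 94], [633.6, 282.5])]
top [([304, 305, 67, 8, 105], [337.0, 308.2]), ([277, 311, 26, 4, 45], [289.8, 312.6]), ([260, 314, 16, 3, 28], [267.4, 314.9])]
```

View pics/g7.png

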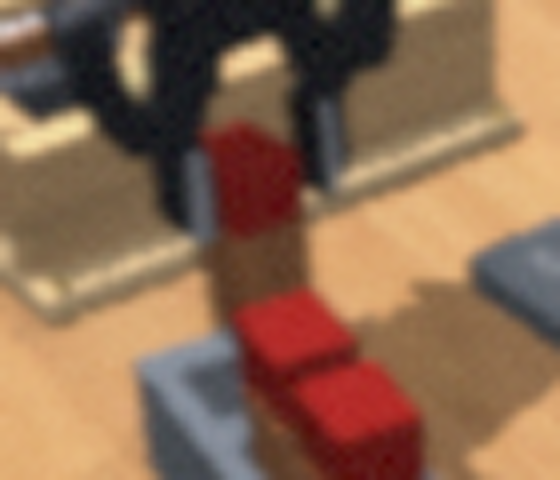

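The wedge stands upright between the open pads. I'll check the pad-to-wedge x offset numerically.

Run:
```python
from fitw import *
for z in(.063,.067,.07): print(z,proj("scene",[.4909,.2409,z]).round(1))
print("pad tips",proj("scene",T([.4909,.2409,.0685],[[-.011,.022,.067],[.011,.022,.067],[-.011,-.022,.067],[.011,-.022,.067]])).round(1).tolist(),"obs L bottom ~(234.3-236.5,223.5-225) R bottom (250.5-252.5,219)")
for x in(.485,.49,.495,.5):
    c=proj("scene",T([x,.2409,.0685],[[sx*.019,sy*.015,z] for z in(.06,.088) for sx,sy in((-1,1),(-1,-1),(1,1),(1,-1))]))
    print(x,c.round(1).tolist())
```

```text
0.063 [[242.4 221.3]]
0.067 [[242.3 220.1]]
0.07 [[242.2 219.2]]
pad tips [[237.5, 224.3], [233.5, 221.2], [251.0, 219.0], [246.9, 216.0]] obs L bottom ~(234.3-236.5,223.5-225) R bottom (250.5-252.5,219)
0.485 [[242.4, 227.6], [251.6, 223.9], [235.4, 222.2], [244.5, 218.6], [241.4, 219.0], [250.7, 215.4], [234.4, 213.7], [243.6, 210.2]]
0.49 [[241.6, 226.9], [250.7, 223.2], [234.6, 221.5], [243.7, 217.9], [240.6, 218.3], [249.9, 214.6], [233.6, 213.0], [242.8, 209.5]]
0.495 [[240.7, 226.1], [249.9, 222.4], [233.8, 220.8], [242.9, 217.2], [239.8, 217.5], [249.0, 213.9], [232.8, 212.3], [242.0, 208.8]]
0.5 [[239.9, 225.3], [249.1, 221.7], [233.0, 220.0], [242.1, 216.5], [239.0, 216.8], [248.2, 213.2], [232.0, 211.6], [241.2, 208.1]]
```

Run:
```python
from fitw import *
L=[[-.019,.015,.06],[-.019,-.015,.06],[.019,-.015,.088]]
U=np.array([[240.6,224.4],[247.3,221.6],[239.7,210.0]])
for p0 in([.495,.24,.07],[.495,.24,.4]): print(fit(np.array(L),U,p0)); print(fit(np.array(L)[:2],U[:2],p0))
```

```text
[0.4354 0.2034 0.5312] resid [-1.8  2.6  1.8 -0.3  0.  -2.2]
[0.43535838 0.203425   0.53118391]
[0.4392 0.2015 0.4148] resid [-2.1  0.8  2.1 -0.8]
[0.43920363 0.20153599 0.41484766]
[0.4354 0.2034 0.5312] resid [-1.8  2.6  1.8 -0.3  0.  -2.2]
[0.43535838 0.203425   0.53118393]
[0.4392 0.2015 0.4148] resid [-2.1  0.8  2.1 -0.8]
[0.4392037  0.20153582 0.41483805]
```

jog_arm(
  turn=[
    [0.004, 0.0015, 0],
    [0, 0, 0],
    [0, 0, 0],
    [0, 0, 0],
    [0, 0, 0],
    [0, 0, 0],
  ],
  delta_pos=[
    [0, 0.001, 0],
    [0, 0, 0],
    [0, 0, 0],
    [0, 0, 0],
    [0, 0, 0],
    [0, 0, 0],
  ],
  gripper=[0.025, 0.025, 0.025, 0.025, 0.025, 0.025],
  grip_force=70,
)

```text
time: 13.8
tool_pos: [0.4914, 0.2421, 0.0626]
tcp_rot: [-0.107, 3.138, 0.001]
wrist_force: [-1.1, 0.5, 2.9]
width: 0.341
grip_force: 69.2
```

jog_arm(
  turn=[
    [0, 0, 0],
    [0, 0, 0],
    [0, 0, 0],
    [0, 0, 0],
    [0, 0, 0],
    [0, 0, 0],
    [0, 0, 0],
    [0, 0, 0],
  ],
  delta_pos=[
    [0, 0, -0.01],
    [0, 0, -0.02],
    [0, 0, -0.02],
    [0, 0, -0.02],
    [0, 0, -0.02],
    [0, 0, -0.015],
    [0, 0, 0],
    [0, 0, 0],
  ],
  gripper=[0.025, 0.025, 0.025, 0.025, 0.025, 0.025, 0.025, 0.025],
)

```text
time: 14.47
tool_pos: [0.4915, 0.2421, 0.1683]
tcp_rot: [-0.107, 3.137, 0.001]
wrist_force: [0.3, 0.1, -0.1]
width: 0.337
grip_force: 69.1
```

Run:
```python
from fitw import *
rel([*T(P,[[-.002,.07,0]])[0][:2],.17],PI+.0685)
s=read_state();p=s['tool_pos']
im=vision.read_camera("scene")
c=proj("scene",p)[0].astype(int);print(c)
for y in range(c[1]-14,c[1]+34,2):
    print(y,' '.join('%02x%02x%02x'%tuple(im[y,x]) for x in range(c[0]-10,c[0]+14,1)))
for dx in(-.006,-.003,0,.003,.006):
    t=p+[dx,0,-.061];h=sil("scene",t,.0685,0)
    print(dx,[tuple(np.round(edges(h,y),1)) for y in range(c[1]+8,c[1]+28,4)],h.round(1)[h[:,1].argmax()],proj("scene",T([*t[:2],.0685],[[-.019,.015,t[2]+.06],[-.019,-.015,t[2]+.06]])).round(1).tolist())
```

```text
pos [0.4915 0.2421 0.1683] yaw -3.073 F [ 0.3  0.1 -0.1] w 0.337 gf 69.1 t 14.47 q6 -1.23
 turn [ 0.0006  0.0029 -0.0003] rows 1 | shift [-0.1099  0.0136 -0.0017] rows 4 each [-0.0275  0.0034 -0.0004]
[238 188]
174 17171d 17161a 17181a 1c1c21 3b3830 635746 776550 7b6954 7b6a54 7b6853 71614f 5b4d3f 362e2c 211b1f 121216 202227 292a2e 232929 393631 635645 8f7b63 bfa181 d6b791 d9b993
176 161a1c 17191e 1b1a21 1f1f21 3a332e 645546 786952 786653 7c6a56 7a6753 70604b 4c3e33 251f20 19171b 17171c 323237 494e52 45484d 46413d 6f5f50 87745c ac9074 c7a888 d0b08f
178 0e111a 191a1f 17191f 222224 373331 5e4d44 6f5948 684838 6c3b30 70392f 6a3128 602820 481510 311316 1e151a 2c2d31 4a4d52 515259 4d4a47 6d5f4e 7f6d58 89765f 9e896e aa9070
180 13181b 1d1f23 282a30 45474c 54565b 53474c 5b2d2d 641f19 641816 641311 651414 651a19 641413 631a19 5a1718 482524 4e4549 555359 4f4d4a 826c54 caa67b e2bd8d e3c18f e3c08e
182 211f1e 17121a 23272c 3d3f45 57595e 58535a 513637 5d1c19 641613 641912 641410 661717 651514 651210 691717 671e1a 662b2a 5c3a3b 4c3a38 6d5a46 977c5c a78865 9a7f5f 8d7459
184 292a27 1a1a1e 1f2225 3b3f
[... 3786 characters left out ...]
p.float32(232.5), np.float32(246.6)), (np.float32(233.2), np.float32(246.8)), (np.float32(233.9), np.float32(245.3)), (np.float64(nan), np.float64(nan))] [237.6 210.9] [[237.1, 192.9], [246.7, 189.5]]
0.003 [(np.float32(231.4), np.float32(245.9)), (np.float32(232.1), np.float32(246.1)), (np.float32(232.8), np.float32(246.3)), (np.float32(233.8), np.float32(243.6)), (np.float64(nan), np.float64(nan))] [237.1 210.5] [[236.6, 192.4], [246.2, 189.1]]
0.006 [(np.float32(231.0), np.float32(245.5)), (np.float32(231.7), np.float32(245.6)), (np.float32(232.4), np.float32(245.8)), (np.float32(233.9), np.float32(242.0)), (np.float64(nan), np.float64(nan))] [236.6 210. ] [[236.1, 192.0], [245.7, 188.6]]
```

The wedge is now upright in the hand, with an x offset of about 0 to 2 mm. I'll check the press bay estimate closely in both first images.

Run:
```python
from h import *
P=np.array([.607,.1934,.0685])
def d(n,f,s,box):
    im=np.clip(cv2.imread(f)*1.3,0,255).astype(np.uint8); x,y,w_,h_=box
    im=cv2.resize(im[y:y+h_,x:x+w_],None,fx=s,fy=s,interpolation=cv2.INTER_CUBIC)
    def ln(X,c): cv2.polylines(im,[np.int32((proj(n,X)-[x,y]+.5)*s*16)],True,c,1,cv2.LINE_AA,4)
    for yy in(70,0,-70): ln(T(P,np.array([[-15.8,yy-17.5,70],[11.8,yy-17.5,70],[11.8,yy+17.5,70],[-15.8,yy+17.5,70]])*1e-3),(0,255,0))
    ln(T(P,np.array([[-15.8,107,70],[-15.8,-107,70]])*1e-3),(255,0,255))
    ln(T(P,np.array([[35,107,78],[35,-107,78]])*1e-3),(255,255,0))
    ln(T(P,np.array([[-52,107,0],[-52,-107,0],[52,-107,0],[52,107,0]])*1e-3),(0,0,255))
    return im
a=d("scene","pics/scene0.png",8,(190,173,95,37)); b=d("top","pics/top0.png",8,(198,118,98,38))
H=np.zeros((600,800,3),np.uint8);H[:296,:760]=a;H[296:600,:784]=b[:304];cv2.imwrite("pics/pz.png",H)
```

```text
(no output)
```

View pics/pz.png

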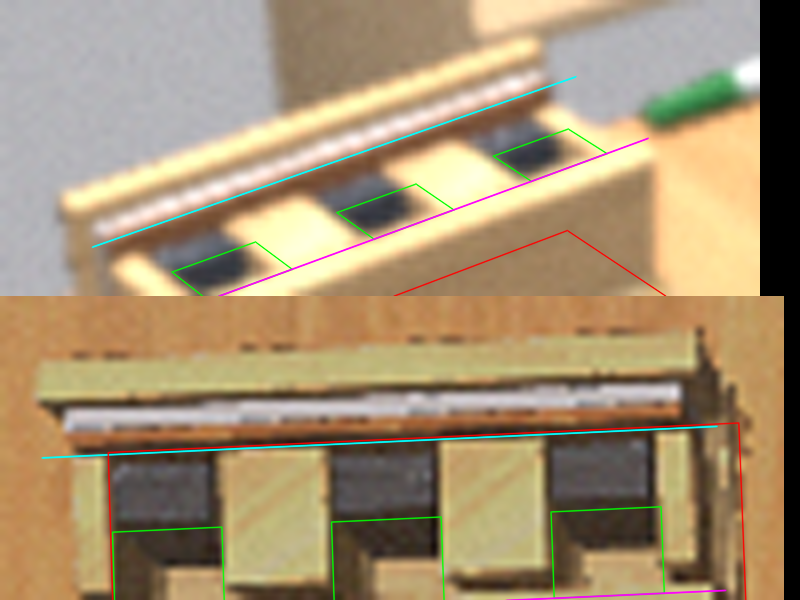

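Run:
```python
from h import *
c,s=np.cos(P[2]),np.sin(P[2])
def L(n,name,pts,z):
    for u,v in pts:
        X=w(n,u,v,z)-[P[0],P[1],0]; print(name,z,"press x,y mm",(1e3*np.array([c*X[0]+s*X[1],-s*X[0]+c*X[1]])).round(1))
t=lambda x,y:(198+x/8-.5+.0,118+(y-296)/8-.5)
q=lambda x,y:(195+x/4-.4,115+y/4-.4)
L("top","rail back edge",[t(38,362),t(695,333)],.088)
L("top","rail front edge",[t(42,402),t(695,367)],.088)
L("top","white back",[t(66,408),t(680,383)],.078)
L("top","white front",[t(68,430),t(680,402)],.078)
L("top","brown front",[t(72,447),t(680,413)],.078)
L("top","block bottom",[t(270,583),t(495,572)],.07)
L("top","jaw front",[t(160,522),t(385,512),t(600,502)],.07)
L("top","wall inner",[q(44,172),q(368,157)],.07)
L("top","wall outer",[q(43,188),q(368,174)],.07)
L("top","base front",[q(68,217),q(383,205)],.008)
L("top","blocks sides",[t(220,520),t(327,520),t(440,520),t(547,510)],.07)
L("top","end walls",[t(75,520),t(105,520),t(655,510),t(693,510)],.07)
p=lambda x,y:(190+x/8-.5,173+y/8-.5)
L("scene","rail back/right",[p(65,192),p(540,38)],.088)
L("scene","white bottom",[p(97,238),p(545,82)],.078)
L("scene","wall outer top",[p(655,152)],.07)
```

```text
rail back edge 0.088 press x,y mm [ 63.2 104.4]
rail back edge 0.088 press x,y mm [  62.5 -102.3]
rail front edge 0.088 press x,y mm [ 50.5 103.5]
rail front edge 0.088 press x,y mm [  51.8 -101.9]
white back 0.078 press x,y mm [50.4 98.8]
white back 0.078 press x,y mm [ 49.2 -96. ]
white front 0.078 press x,y mm [43.4 98.4]
white front 0.078 press x,y mm [ 43.2 -95.8]
brown front 0.078 press x,y mm [37.9 97.3]
brown front 0.078 press x,y mm [ 39.7 -95.6]
block bottom 0.07 press x,y mm [-6.9 37.6]
block bottom 0.07 press x,y mm [ -6.7 -34.1]
jaw front 0.07 press x,y mm [14.2 72.1]
jaw front 0.07 press x,y mm [14.1  0.2]
jaw front 0.07 press x,y mm [ 14.1 -68.3]
wall inner 0.07 press x,y mm [-14.7 103.4]
wall inner 0.07 press x,y mm [ -14.6 -103.1]
wall outer 0.07 press x,y mm [-24.9 104.3]
wall outer 0.07 press x,y mm [ -25.4 -102.7]
base front 0.008 press x,y mm [-35.8 105.7]
base front 0.008 press x,y mm [ -37.3 -105.8]
blocks sides 0.07 press x,y mm [14.  52.9]
blocks sides 0.07 press x,y mm [12.4 18.8]
blocks sides 0.07 press x,y mm [ 10.7 -17.2]
blocks sides 0.07 press x,y mm [ 12.3 -51.4]
end walls 0.07 press x,y mm [16.1 99.2]
end walls 0.07 press x,y mm [15.7 89.6]
end walls 0.07 press x,y mm [ 10.7 -85.7]
end walls 0.07 press x,y mm [ 10.2 -97.7]
rail back/right 0.088 press x,y mm [ 63.1 102.3]
rail back/right 0.088 press x,y mm [  56.4 -104.8]
white bottom 0.078 press x,y mm [ 39.8 102.4]
white bottom 0.078 press x,y mm [ 38.8 -94.9]
wall outer top 0.07 press x,y mm [ -27.6 -102.4]
```

```bash
sed -i 's/^P=np.array(\[.607,.1934,.0685\])/P=np.array([.609,.1943,.0685])/' h.py; sed -i 's/; K=np/; K=np/' h.py
python3 - <<'E'
from h import *
print(P); rel([*T(P,[[-.003,.07,0]])[0][:2],.14],PI+.0685)
E
```

```text
[0.609  0.1943 0.0685]
pos [0.4906 0.2416 0.1669] yaw -3.073 F [-0.4  0.   0.4] w 0.335 gf 69.1 t 14.52 q6 -1.23
 turn [-0.0003  0.0004 -0.0004] rows 1 | shift [-0.1119  0.0147  0.0269] rows 4 each [-0.028   0.0037  0.0067]
```

jog_arm(
  turn=[
    [0, 0, 0],
    [0, 0, 0],
    [0, 0, 0],
    [0, 0, 0],
    [0, 0, 0],
    [0, 0, 0],
    [0, 0, 0],
    [0, 0, 0],
    [0, 0, 0],
  ],
  delta_pos=[
    [-0.0224, 0.0029, 0],
    [-0.0224, 0.0029, 0],
    [-0.0224, 0.0029, 0],
    [-0.0224, 0.003, 0],
    [-0.0223, 0.003, 0],
    [0, 0, 0],
    [0, 0, 0.015],
    [0, 0, 0.01],
    [0, 0, 0],
  ],
  gripper=[0.025, 0.025, 0.025, 0.025, 0.025, 0.025, 0.025, 0.025, 0.025],
)

```text
time: 15.27
tool_pos: [0.5981, 0.2628, 0.1373]
tcp_rot: [0.107, -3.132, 0.005]
wrist_force: [-0.1, 0.3, -2.6]
width: 0.339
grip_force: 69.1
```

Run:
```python
from h import *
rel([*T(P,[[-.003,.07,0]])[0][:2],.12],PI+.0685); print(read_state()['torque'].round(2))
```

```text
pos [0.5981 0.2628 0.1373] yaw -3.073 F [-0.1  0.3 -2.6] w 0.339 gf 69.1 t 15.27 q6 -1.26
 turn [-0.0027 -0.0076 -0.0003] rows 1 | shift [-0.0031  0.0009  0.0173] rows 1 each [-0.0031  0.0009  0.0173]
[-0.03  0.02  0.03]
```

jog_arm(
  turn=[
    [0, 0, 0],
    [0, 0, 0],
    [0, 0, 0],
  ],
  delta_pos=[
    [0, 0, 0],
    [0, 0, 0],
    [0, 0, 0],
  ],
  gripper=[0.025, 0.025, 0.025],
)

```text
time: 15.52
tool_pos: [0.6017, 0.2643, 0.143]
tcp_rot: [-0.107, 3.138, 0.0]
wrist_force: [-0.2, -0.0, -1.1]
width: 0.34
grip_force: 69.1
```

Run:
```python
from h import *
rel([*T(P,[[-.003,.07,0]])[0][:2],.12],PI+.0685); print(read_state()['torque'].round(2))
```

```text
pos [0.6017 0.2643 0.143 ] yaw -3.073 F [-0.2 -0.  -1.1] w 0.34 gf 69.1 t 15.52 q6 -1.26
 turn [ 0.0002  0.0016 -0.0002] rows 1 | shift [ 0.0005 -0.0003  0.023 ] rows 1 each [ 0.0005 -0.0003  0.023 ]
[ 0.06 -0.01 -0.  ]
```

jog_arm(
  turn=[
    [0, 0, 0],
    [0, 0, 0],
    [0, 0, 0],
    [0, 0, 0],
    [0, 0, 0],
    [0, 0, 0],
    [0, 0, 0],
  ],
  delta_pos=[
    [0.0005, 0, 0.003],
    [0, 0, 0.004],
    [0, 0, 0.004],
    [0, 0, 0.004],
    [0, 0, 0.003],
    [0, 0, 0],
    [0, 0, 0],
  ],
  gripper=[0.025, 0.025, 0.025, 0.025, 0.025, 0.025, 0.025],
)

```text
time: 16.1
tool_pos: [0.6009, 0.264, 0.1239]
tcp_rot: [0.107, -3.14, 0.0]
wrist_force: [-0.3, -0.4, -1.4]
width: 0.342
grip_force: 69.1
```

Run:
```python
from h import *
rel([*T(P,[[-.003,.07,0]])[0][:2],.12],PI+.0685); print(read_state()['torque'].round(2))
```

```text
pos [0.6009 0.264  0.1239] yaw -3.073 F [-0.3 -0.4 -1.4] w 0.342 gf 69.1 t 16.1 q6 -1.26
 turn [-0.0003 -0.     -0.0004] rows 1 | shift [-0.0003 -0.0001  0.0039] rows 1 each [-0.0003 -0.0001  0.0039]
[-0.01  0.06  0.  ]
```

It's in the mouth with no contact force, so I'll keep lowering.

jog_arm(
  turn=[
    [0, 0, 0],
    [0, 0, 0],
    [0, 0, 0],
    [0, 0, 0],
    [0, 0, 0],
    [0, 0, 0],
    [0, 0, 0],
  ],
  delta_pos=[
    [0, 0, 0.004],
    [0, 0, 0.004],
    [0, 0, 0.004],
    [0, 0, 0.004],
    [0, 0, 0.004],
    [0, 0, 0],
    [0, 0, 0],
  ],
  gripper=[0.025, 0.025, 0.025, 0.025, 0.025, 0.025, 0.025],
)

```text
time: 16.68
tool_pos: [0.6014, 0.2641, 0.1041]
tcp_rot: [-0.107, 3.139, -0.0]
wrist_force: [1.1, -0.2, -2.2]
width: 0.34
grip_force: 69.1
```

Run:
```python
from h import *
rel([*T(P,[[-.003,.07,0]])[0][:2],.12],PI+.0685); print(read_state()['torque'].round(2))
```

```text
pos [0.6014 0.2641 0.1041] yaw -3.073 F [ 1.1 -0.2 -2.2] w 0.34 gf 69.1 t 16.68 q6 -1.26
 turn [-0.0001  0.0011 -0.0003] rows 1 | shift [ 0.0002 -0.0002 -0.0159] rows 1 each [ 0.0002 -0.0002 -0.0159]
[-0.03 -0.25 -0.02]
```

jog_arm(
  turn=[
    [0, 0, 0],
    [0, 0, 0],
    [0, 0, 0],
    [0, 0, 0],
    [0, 0, 0],
  ],
  delta_pos=[
    [-0.0005, 0, 0.003],
    [0, 0, 0.003],
    [0, 0, 0.003],
    [0, 0, 0],
    [0, 0, 0],
  ],
  gripper=[0.025, 0.025, 0.025, 0.025, 0.025],
)

```text
time: 17.1
tool_pos: [0.6025, 0.2645, 0.0959]
tcp_rot: [-0.107, 3.137, 0.001]
wrist_force: [2.6, -0.1, 1.9]
width: 0.341
grip_force: 69.6
```

Run:
```python
from h import *
rel([*T(P,[[-.003,.07,0]])[0][:2],.12],PI+.0685); print(read_state()['torque'].round(2))
```

```text
pos [0.6025 0.2645 0.0959] yaw -3.073 F [ 2.6 -0.1  1.9] w 0.341 gf 69.6 t 17.1 q6 -1.26
 turn [ 0.0005  0.0026 -0.0003] rows 1 | shift [ 0.0013 -0.0005 -0.0241] rows 1 each [ 0.0013 -0.0005 -0.0241]
[ 0.15 -0.35 -0.04]
```

jog_arm(
  turn=[
    [0, 0, 0],
    [0, 0, 0],
    [0, 0, 0],
    [0, 0, 0],
    [0, 0, 0],
    [0, 0, 0],
    [0, 0, 0],
    [0, 0, 0],
    [0, 0, 0],
    [0, 0, 0],
    [0, 0, 0],
    [0, 0, 0],
    [0, 0, 0],
    [0, 0, 0],
    [0, 0, 0],
    [0, 0, 0],
  ],
  delta_pos=[
    [-0.001, 0, 0],
    [0, 0, 0],
    [0, 0, 0],
    [0, 0, 0],
    [0, 0, 0],
    [0, 0, 0],
    [0, 0, -0.01],
    [0, 0, -0.02],
    [0, 0, -0.02],
    [0, 0, -0.02],
    [0, 0, -0.02],
    [0, 0, -0.02],
    [0.025, 0.002, 0],
    [0.025, 0.002, 0],
    [0.025, 0.002, 0],
    [0.025, 0.002, 0],
  ],
  gripper=[0.025, 0.029, 0.033, 0.037, 0.041, 0.044, 0.044, 0.044, 0.044, 0.044, 0.044, 0.044, 0.06, 0.0854, 0.0854, 0.0854],
)

```text
time: 18.43
tool_pos: [0.5014, 0.2653, 0.2063]
tcp_rot: [-0.106, 3.138, 0.001]
wrist_force: [-0.5, 0.3, 1.0]
width: 0.996
grip_force: 0.0
```

Run:
```python
from fitw import *
rel([*T(K,[[0,0,0]])[0][:2],.18],PI-.0758)
redstat()
for z in(.032,.034): print(proj("scene",T(P,[[-.002,.07,z+.088-.014]])).round(1),proj("top",T(P,[[-.002,.07,z+.088]])).round(1))
```

```text
pos [0.5014 0.2653 0.2063] yaw -3.074 F [-0.5  0.3  1. ] w 0.996 gf 0.0 t 18.43 q6 -1.2
 turn [0.0005 0.0016 0.1436] rows 2 | shift [0.1264 0.0092 0.0263] rows 5 each [0.0253 0.0018 0.0053]
scene [([260, 124, 13, 41, 132], [268.2, 140.6]), ([596, 163, 3, 17, 28], [596.6, 171.7]), ([210, 190, 13, 13, 133], [215.9, 195.9]), ([240, 232, 23, 26, 351], [251.0, 244.4]), ([348, 232, 16, 3, 27], [355.1, 233.0]), ([627, 278, 13, 11, 96], [633.6, 282.6])]
top [([206, 140, 13, 16, 172], [212.2, 148.0]), ([197, 233, 13, 16, 174], [203.4, 240.3]), ([200, 253, 8, 16, 65], [204.2, 258.6]), ([340, 304, 34, 5, 52], [356.4, 306.3]), ([319, 308, 15, 3, 28], [325.8, 309.2]), ([287, 310, 30, 4, 52], [301.7, 311.5]), ([267, 313, 19, 3, 33], [276.0, 314.0])]
[[216.4 195.5]] [[212.9 147.9]]
[[216.3 194.9]] [[212.6 147.8]]
```

The first wedge stands in bay_1 as predicted. Next is the middle caddy wedge.

jog_arm(
  turn=[
    [0, 0, 0.072],
    [0, 0, 0.072],
    [0, 0, 0],
    [0, 0, 0],
    [0, 0, 0],
    [0, 0, 0],
    [0, 0, 0],
    [0, 0, 0],
    [0, 0, 0],
    [0, 0, 0],
  ],
  delta_pos=[
    [0, 0, 0],
    [0, 0, 0],
    [0.0253, 0.0018, 0],
    [0.0253, 0.0018, 0],
    [0.0253, 0.0018, 0],
    [0.0253, 0.0018, 0],
    [0.0252, 0.002, 0],
    [0, 0, 0.02],
    [0, 0, 0],
    [0, 0, 0],
  ],
  gripper=[0.0854, 0.0854, 0.0854, 0.0854, 0.0854, 0.0854, 0.0854, 0.0854, 0.0854, 0.0854],
)

```text
time: 19.37
tool_pos: [0.3769, 0.2839, 0.1851]
tcp_rot: [0.118, 3.139, -0.001]
wrist_force: [0.2, -0.4, 0.6]
width: 0.998
grip_force: 0.0
```

jog_arm(
  turn=[
    [0, 0, 0],
    [0, 0, 0],
  ],
  delta_pos=[
    [0, 0, 0],
    [0, 0, 0],
  ],
  gripper=[0.0854, 0.0854],
)

```text
time: 19.53
tool_pos: [0.3783, 0.2845, 0.1863]
tcp_rot: [0.12, 3.137, 0.001]
wrist_force: [0.5, 0.0, -0.5]
width: 1.001
grip_force: 0.0
```

Run:
```python
from h import *
rel([*T(K,[[0,0,0]])[0][:2],.068],PI-.0758)
```

```text
pos [0.3783 0.2845 0.1863] yaw 3.065 F [ 0.5  0.  -0.5] w 1.001 gf 0.0 t 19.53 q6 -0.9
 turn [ 0.0009  0.0022 -0.0008] rows 1 | shift [ 0.0022 -0.0005  0.1183] rows 4 each [ 0.0006 -0.0001  0.0296]
```

jog_arm(
  turn=[
    [0, 0, 0],
    [0, 0, 0],
    [0, 0, 0],
    [0, 0, 0],
    [0, 0, 0],
    [0, 0, 0],
    [0, 0, 0],
    [0, 0, 0],
    [0, 0, 0],
    [0, 0, 0],
    [0, 0, 0],
    [0, 0, 0],
    [0, 0, 0],
    [0, 0, 0],
    [0, 0, 0],
    [0, 0, 0],
  ],
  delta_pos=[
    [0.0017, -0.0004, 0],
    [0, 0, 0.02],
    [0, 0, 0.02],
    [0, 0, 0.02],
    [0, 0, 0.02],
    [0, 0, 0.02],
    [0, 0, 0.018],
    [0, 0, 0],
    [0, 0, 0],
    [0, 0, 0],
    [0, 0, 0],
    [0, 0, 0],
    [0, 0, 0],
    [0, 0, 0],
    [0, 0, 0],
    [0, 0, 0],
  ],
  gripper=[0.0854, 0.0854, 0.0854, 0.0854, 0.0854, 0.0854, 0.0854, 0.0854, 0.0854, 0.025, 0.025, 0.025, 0.025, 0.025, 0.025, 0.025],
  grip_force=60,
)

```text
time: 20.87
tool_pos: [0.3763, 0.2845, 0.0684]
tcp_rot: [0.119, 3.137, 0.002]
wrist_force: [-0.1, -0.5, 5.3]
width: 0.341
grip_force: 60.3
```

jog_arm(
  turn=[
    [0, 0, 0],
    [0, 0, 0],
    [0, 0, 0],
    [0, 0, 0],
    [0, 0, 0],
    [0, 0, 0],
    [0, 0, 0],
    [0, 0, -0.072],
    [0, 0, -0.072],
    [0, 0, 0],
    [0, 0, 0],
  ],
  delta_pos=[
    [0, 0, -0.01],
    [0, 0, -0.015],
    [0, 0, -0.02],
    [0, 0, -0.02],
    [0, 0, -0.02],
    [0, 0, -0.02],
    [0, 0, -0.01],
    [0, 0, 0],
    [0, 0, 0],
    [0, 0, 0],
    [0, 0, 0],
  ],
  gripper=[0.025, 0.025, 0.025, 0.025, 0.025, 0.025, 0.025, 0.025, 0.025, 0.025, 0.025],
)

```text
time: 21.78
tool_pos: [0.3748, 0.2836, 0.1817]
tcp_rot: [0.104, -3.14, 0.001]
wrist_force: [-0.5, 0.4, -0.7]
width: 0.337
grip_force: 59.5
```

Run:
```python
from h import *
rel([*T(P,[[-.002,0,0]])[0][:2],.18],PI+.0685)
```

```text
pos [0.3748 0.2836 0.1817] yaw -3.075 F [-0.5  0.4 -0.7] w 0.337 gf 59.5 t 21.78 q6 -1.04
 turn [-0.0005 -0.0001 -0.0023] rows 1 | shift [-0.2256 -0.1051  0.0017] rows 9 each [-0.0251 -0.0117  0.0002]
```

jog_arm(
  turn=[
    [0, 0, -0.002],
    [0, 0, 0],
    [0, 0, 0],
    [0, 0, 0],
    [0, 0, 0],
    [0, 0, 0],
    [0, 0, 0],
    [0, 0, 0],
    [0, 0, 0],
    [0, 0, 0],
    [0, 0, 0],
    [0, 0, 0],
    [0, 0, 0],
    [0, 0, 0],
    [0, 0, 0],
    [0, 0, 0],
  ],
  delta_pos=[
    [-0.0251, -0.0117, 0],
    [-0.0251, -0.0117, 0],
    [-0.0251, -0.0117, 0],
    [-0.0251, -0.0117, 0],
    [-0.0251, -0.0117, 0],
    [-0.0251, -0.0117, 0],
    [-0.0251, -0.0117, 0],
    [-0.0251, -0.0117, 0],
    [-0.0251, -0.0117, 0],
    [0, 0, 0],
    [0, 0, 0.015],
    [0, 0, 0.015],
    [0, 0, 0.008],
    [0, 0, 0],
    [0, 0, 0],
    [0, 0, 0],
  ],
  gripper=[0.025, 0.025, 0.025, 0.025, 0.025, 0.025, 0.025, 0.025, 0.025, 0.025, 0.025, 0.025, 0.025, 0.025, 0.025, 0.025],
)

```text
time: 23.12
tool_pos: [0.6081, 0.195, 0.145]
tcp_rot: [-0.11, 3.138, 0.0]
wrist_force: [-0.3, -0.5, -1.1]
width: 0.337
grip_force: 59.5
```

Run:
```python
from h import *
rel([*T(P,[[-.002,0,0]])[0][:2],.123],PI+.0685)
```

```text
pos [0.6081 0.195  0.145 ] yaw -3.071 F [-0.3 -0.5 -1.1] w 0.337 gf 59.5 t 23.12 q6 -1.37
 turn [0.0001 0.0016 0.0016] rows 1 | shift [ 0.0012 -0.0007  0.022 ] rows 1 each [ 0.0012 -0.0007  0.022 ]
```

jog_arm(
  turn=[
    [0, 0, 0.001],
    [0, 0, 0],
    [0, 0, 0],
    [0, 0, 0],
    [0, 0, 0],
    [0, 0, 0],
    [0, 0, 0],
    [0, 0, 0],
  ],
  delta_pos=[
    [0.001, -0.0007, 0.002],
    [0, 0, 0.004],
    [0, 0, 0.004],
    [0, 0, 0.004],
    [0, 0, 0.004],
    [0, 0, 0.004],
    [0, 0, 0],
    [0, 0, 0],
  ],
  gripper=[0.025, 0.025, 0.025, 0.025, 0.025, 0.025, 0.025, 0.025],
)

```text
time: 23.78
tool_pos: [0.6067, 0.1938, 0.1218]
tcp_rot: [0.109, -3.14, 0.0]
wrist_force: [-0.1, -0.1, -1.5]
width: 0.341
grip_force: 59.5
```

Run:
```python
from h import *
rel([*T(P,[[-.002,0,0]])[0][:2],.096],PI+.0685); print(read_state()['torque'].round(2))
```

```text
pos [0.6067 0.1938 0.1218] yaw -3.072 F [-0.1 -0.1 -1.5] w 0.341 gf 59.5 t 23.78 q6 -1.37
 turn [-0.0002 -0.0002  0.0006] rows 1 | shift [-0.0003  0.0004  0.0258] rows 1 each [-0.0003  0.0004  0.0258]
[ 0.01 -0.03  0.06]
```

Clean entry, so I'll go down to the rest height.

jog_arm(
  turn=[
    [0, 0, 0],
    [0, 0, 0],
    [0, 0, 0],
    [0, 0, 0],
    [0, 0, 0],
    [0, 0, 0],
    [0, 0, 0],
    [0, 0, 0],
    [0, 0, 0],
  ],
  delta_pos=[
    [0, 0, 0.004],
    [0, 0, 0.004],
    [0, 0, 0.004],
    [0, 0, 0.004],
    [0, 0, 0.004],
    [0, 0, 0.003],
    [0, 0, 0.002],
    [0, 0, 0],
    [0, 0, 0],
  ],
  gripper=[0.025, 0.025, 0.025, 0.025, 0.025, 0.025, 0.025, 0.025, 0.025],
)

```text
time: 24.53
tool_pos: [0.607, 0.1939, 0.0973]
tcp_rot: [-0.109, 3.139, -0.0]
wrist_force: [0.8, -0.3, -1.7]
width: 0.337
grip_force: 59.5
```

Run:
```python
from h import *
rel([*T(P,[[-.002,0,0]])[0][:2],.096],PI+.0685); print(read_state()['torque'].round(2))
```

```text
pos [0.607  0.1939 0.0973] yaw -3.072 F [ 0.8 -0.3 -1.7] w 0.337 gf 59.5 t 24.53 q6 -1.37
 turn [-0.      0.0006  0.0006] rows 1 | shift [0.     0.0003 0.0013] rows 1 each [0.     0.0003 0.0013]
[ 0.    0.01 -0.03]
```

jog_arm(
  turn=[
    [0, 0, 0],
    [0, 0, 0],
    [0, 0, 0],
    [0, 0, 0],
    [0, 0, 0],
    [0, 0, 0],
    [0, 0, 0],
    [0, 0, 0],
    [0, 0, 0],
    [0, 0, 0],
    [0, 0, 0],
    [0, 0, 0],
    [0, 0, 0],
    [0, 0, 0],
  ],
  delta_pos=[
    [0, 0, 0.003],
    [0, 0, 0],
    [0, 0, 0],
    [0, 0, 0],
    [0, 0, 0],
    [0, 0, 0],
    [0, 0, 0],
    [0, 0, 0],
    [0, 0, -0.01],
    [0, 0, -0.02],
    [0, 0, -0.02],
    [0, 0, -0.02],
    [0, 0, -0.02],
    [0, 0, -0.02],
  ],
  gripper=[0.025, 0.025, 0.029, 0.033, 0.037, 0.041, 0.044, 0.044, 0.044, 0.044, 0.044, 0.044, 0.044, 0.044],
)

```text
time: 25.7
tool_pos: [0.6071, 0.1939, 0.2064]
tcp_rot: [-0.109, 3.138, 0.0]
wrist_force: [0.5, -0.0, 0.9]
width: 0.514
grip_force: 0.0
```

Run:
```python
from h import *
rel([*T(K,[[-.05,0,0]])[0][:2],.2],PI-.0758)
```

```text
pos [0.6071 0.1939 0.2064] yaw -3.072 F [ 0.5 -0.   0.9] w 0.514 gf 0.0 t 25.7 q6 -1.37
 turn [0.0003 0.0017 0.145 ] rows 2 | shift [0.2871 0.0724 0.0064] rows 10 each [0.0287 0.0072 0.0006]
```

jog_arm(
  turn=[
    [0, 0, 0.0725],
    [0, 0, 0.0725],
    [0, 0, 0],
    [0, 0, 0],
    [0, 0, 0],
    [0, 0, 0],
    [0, 0, 0],
    [0, 0, 0],
    [0, 0, 0],
    [0, 0, 0],
    [0, 0, 0],
    [0, 0, 0],
    [0, 0, 0],
    [0, 0, 0],
    [0, 0, 0],
    [0, 0, 0],
  ],
  delta_pos=[
    [0, 0, 0],
    [0, 0, 0],
    [0.0287, 0.0072, 0],
    [0.0287, 0.0072, 0],
    [0.0287, 0.0072, 0],
    [0.0287, 0.0072, 0],
    [0.0287, 0.0072, 0],
    [0.0287, 0.0072, 0],
    [0.0287, 0.0072, 0],
    [0.0287, 0.0072, 0],
    [0.0287, 0.0072, 0],
    [0.0287, 0.0074, 0],
    [0, 0, 0.02],
    [0, 0, 0],
    [0, 0, 0],
    [0, 0, 0],
  ],
  gripper=[0.06, 0.0854, 0.0854, 0.0854, 0.0854, 0.0854, 0.0854, 0.0854, 0.0854, 0.0854, 0.0854, 0.0854, 0.0854, 0.0854, 0.0854, 0.0854],
)

```text
time: 27.03
tool_pos: [0.327, 0.2877, 0.1851]
tcp_rot: [0.12, 3.138, 0.001]
wrist_force: [0.7, -0.1, 0.8]
width: 1.001
grip_force: 0.0
```

Run:
```python
from fitw import *
rel([*T(K,[[-.05,0,0]])[0][:2],.068],PI-.0758); redstat()
```

```text
pos [0.327  0.2877 0.1851] yaw 3.065 F [ 0.7 -0.1  0.8] w 1.001 gf 0.0 t 27.03 q6 -0.83
 turn [ 0.0006  0.0017 -0.0004] rows 1 | shift [8.000e-04 1.000e-04 1.171e-01] rows 4 each [0.0002 0.     0.0293]
scene [([260, 123, 13, 38, 126], [268.1, 139.4]), ([210, 190, 11, 13, 100], [214.6, 196.2]), ([247, 241, 15, 17, 191], [254.5, 249.0]), ([627, 279, 13, 10, 95], [633.6, 282.6])]
top [([236, 139, 12, 16, 164], [241.1, 146.3]), ([206, 141, 13, 15, 173], [212.2, 148.1]), ([196, 253, 12, 10, 95], [201.1, 257.3]), ([315, 308, 24, 4, 36], [326.2, 309.2]), ([260, 310, 54, 7, 91], [287.0, 313.0])]
```

Both set wedges are upright in their bays. Now I'll grasp the third.

jog_arm(
  turn=[
    [0, 0, 0],
    [0, 0, 0],
    [0, 0, 0],
    [0, 0, 0],
    [0, 0, 0],
    [0, 0, 0],
    [0, 0, 0],
    [0, 0, 0],
    [0, 0, 0],
    [0, 0, 0],
    [0, 0, 0],
    [0, 0, 0],
    [0, 0, 0],
    [0, 0, 0],
    [0, 0, 0],
    [0, 0, 0],
  ],
  delta_pos=[
    [0.0008, 0, 0],
    [0, 0, 0.02],
    [0, 0, 0.02],
    [0, 0, 0.02],
    [0, 0, 0.02],
    [0, 0, 0.02],
    [0, 0, 0.017],
    [0, 0, 0],
    [0, 0, 0],
    [0, 0, 0],
    [0, 0, 0],
    [0, 0, 0],
    [0, 0, 0],
    [0, 0, 0],
    [0, 0, 0],
    [0, 0, 0],
  ],
  gripper=[0.0854, 0.0854, 0.0854, 0.0854, 0.0854, 0.0854, 0.0854, 0.0854, 0.0854, 0.025, 0.025, 0.025, 0.025, 0.025, 0.025, 0.025],
  grip_force=60,
)

```text
time: 28.47
tool_pos: [0.3265, 0.2884, 0.0683]
tcp_rot: [0.119, 3.137, 0.002]
wrist_force: [0.2, -0.2, 6.2]
width: 0.332
grip_force: 60.5
```

jog_arm(
  turn=[
    [0, 0, 0],
    [0, 0, 0],
    [0, 0, 0],
    [0, 0, 0],
    [0, 0, 0],
    [0, 0, 0],
    [0, 0, 0],
    [0, 0, -0.072],
    [0, 0, -0.072],
    [0, 0, 0],
    [0, 0, 0],
  ],
  delta_pos=[
    [0, 0, -0.01],
    [0, 0, -0.015],
    [0, 0, -0.02],
    [0, 0, -0.02],
    [0, 0, -0.02],
    [0, 0, -0.02],
    [0, 0, -0.02],
    [0, 0, 0],
    [0, 0, 0],
    [0, 0, 0],
    [0, 0, 0],
  ],
  gripper=[0.025, 0.025, 0.025, 0.025, 0.025, 0.025, 0.025, 0.025, 0.025, 0.025, 0.025],
)

```text
time: 29.38
tool_pos: [0.3251, 0.2874, 0.1921]
tcp_rot: [-0.104, 3.14, -0.001]
wrist_force: [-0.1, 1.3, -1.0]
width: 0.342
grip_force: 59.7
```

Run:
```python
from h import *
rel([*T(P,[[-.002,-.07,0]])[0][:2],.19],PI+.0685)
```

```text
pos [0.3251 0.2874 0.1921] yaw -3.075 F [-0.1  1.3 -1. ] w 0.342 gf 59.7 t 29.38 q6 -0.97
 turn [-0.0004  0.0003 -0.0022] rows 1 | shift [-0.2749 -0.1823  0.0021] rows 11 each [-0.025  -0.0166  0.0002]
```

jog_arm(
  turn=[
    [0, 0, -0.002],
    [0, 0, 0],
    [0, 0, 0],
    [0, 0, 0],
    [0, 0, 0],
    [0, 0, 0],
    [0, 0, 0],
    [0, 0, 0],
    [0, 0, 0],
    [0, 0, 0],
    [0, 0, 0],
    [0, 0, 0],
    [0, 0, 0],
    [0, 0, 0],
    [0, 0, 0],
    [0, 0, 0],
    [0, 0, 0],
    [0, 0, 0],
  ],
  delta_pos=[
    [-0.025, -0.0166, 0],
    [-0.025, -0.0166, 0],
    [-0.025, -0.0166, 0],
    [-0.025, -0.0166, 0],
    [-0.025, -0.0166, 0],
    [-0.025, -0.0166, 0],
    [-0.025, -0.0166, 0],
    [-0.025, -0.0166, 0],
    [-0.025, -0.0166, 0],
    [-0.025, -0.0166, 0],
    [-0.025, -0.0166, 0],
    [0, 0, 0],
    [0, 0, 0.016],
    [0, 0, 0.016],
    [0, 0, 0.016],
    [0, 0, 0],
    [0, 0, 0],
    [0, 0, 0],
  ],
  gripper=[0.025, 0.025, 0.025, 0.025, 0.025, 0.025, 0.025, 0.025, 0.025, 0.025, 0.025, 0.025, 0.025, 0.025, 0.025, 0.025, 0.025, 0.025],
)

```text
time: 30.88
tool_pos: [0.6126, 0.125, 0.1449]
tcp_rot: [-0.11, 3.139, 0.0]
wrist_force: [0.0, 0.2, -0.1]
width: 0.339
grip_force: 59.7
```

Run:
```python
from h import *
rel([*T(P,[[-.002,-.07,0]])[0][:2],.123],PI+.0685)
```

```text
pos [0.6126 0.125  0.1449] yaw -3.072 F [ 0.   0.2 -0.1] w 0.339 gf 59.7 t 30.88 q6 -1.48
 turn [0.     0.0009 0.0013] rows 1 | shift [ 0.0008 -0.0006  0.0219] rows 1 each [ 0.0008 -0.0006  0.0219]
```

jog_arm(
  turn=[
    [0, 0, 0.001],
    [0, 0, 0],
    [0, 0, 0],
    [0, 0, 0],
    [0, 0, 0],
    [0, 0, 0],
    [0, 0, 0],
    [0, 0, 0],
  ],
  delta_pos=[
    [0.0008, -0.0006, 0.002],
    [0, 0, 0.004],
    [0, 0, 0.004],
    [0, 0, 0.004],
    [0, 0, 0.004],
    [0, 0, 0.004],
    [0, 0, 0],
    [0, 0, 0],
  ],
  gripper=[0.025, 0.025, 0.025, 0.025, 0.025, 0.025, 0.025, 0.025],
)

```text
time: 31.55
tool_pos: [0.6115, 0.1241, 0.1218]
tcp_rot: [0.109, -3.14, 0.0]
wrist_force: [-1.0, 0.8, -0.6]
width: 0.34
grip_force: 59.7
```

Run:
```python
from h import *
rel([*T(P,[[-.002,-.07,0]])[0][:2],.096],PI+.0685); print(read_state()['torque'].round(2))
```

```text
pos [0.6115 0.1241 0.1218] yaw -3.072 F [-1.   0.8 -0.6] w 0.34 gf 59.7 t 31.55 q6 -1.48
 turn [-0.0001 -0.0002  0.0006] rows 1 | shift [-0.0003  0.0002  0.0258] rows 1 each [-0.0003  0.0002  0.0258]
[-0.05  0.01 -0.01]
```

jog_arm(
  turn=[
    [0, 0, 0],
    [0, 0, 0],
    [0, 0, 0],
    [0, 0, 0],
    [0, 0, 0],
    [0, 0, 0],
    [0, 0, 0],
    [0, 0, 0],
    [0, 0, 0],
  ],
  delta_pos=[
    [0, 0, 0.004],
    [0, 0, 0.004],
    [0, 0, 0.004],
    [0, 0, 0.004],
    [0, 0, 0.004],
    [0, 0, 0.004],
    [0, 0, 0.003],
    [0, 0, 0],
    [0, 0, 0],
  ],
  gripper=[0.025, 0.025, 0.025, 0.025, 0.025, 0.025, 0.025, 0.025, 0.025],
)

```text
time: 32.3
tool_pos: [0.6119, 0.1241, 0.0952]
tcp_rot: [-0.109, 3.139, -0.0]
wrist_force: [0.3, -0.7, -0.7]
width: 0.341
grip_force: 59.7
```

jog_arm(
  turn=[
    [0, 0, 0],
    [0, 0, 0],
    [0, 0, 0],
    [0, 0, 0],
    [0, 0, 0],
    [0, 0, 0],
    [0, 0, 0],
    [0, 0, 0],
    [0, 0, 0],
    [0, 0, 0],
    [0, 0, 0],
    [0, 0, 0],
    [0, 0, 0],
  ],
  delta_pos=[
    [0, 0, 0],
    [0, 0, 0],
    [0, 0, 0],
    [0, 0, 0],
    [0, 0, 0],
    [0, 0, 0],
    [0, 0, 0],
    [0, 0, -0.01],
    [0, 0, -0.02],
    [0, 0, -0.02],
    [0, 0, -0.02],
    [0, 0, -0.02],
    [0, 0, -0.02],
  ],
  gripper=[0.025, 0.029, 0.033, 0.037, 0.041, 0.044, 0.044, 0.044, 0.044, 0.044, 0.044, 0.044, 0.044],
)

```text
time: 33.38
tool_pos: [0.6119, 0.1241, 0.2073]
tcp_rot: [-0.109, 3.138, 0.0]
wrist_force: [0.1, 0.3, 1.0]
width: 0.518
grip_force: 0.0
```

Run:
```python
from fitw import *
redstat()
for n in("top",):
    im=vision.read_camera(n); cv2.imwrite("pics/w1.png",im[:,:,::-1])
    a=cv2.imread("pics/top0.png")[:,:,::-1]
    g=im[140:195,300:380].astype(int)
    m=((g.max(2)-g.min(2)<25)&(g.mean(2)<150)&(g.mean(2)>60)).astype(np.uint8)
    k,l,st,ce=cv2.connectedComponentsWithStats(m); print([(st[i].tolist(),(ce[i]+[300,140]).round(1).tolist()) for i in range(1,k) if st[i,4]>30])
    print(np.abs(a[140:195,300:380].astype(int)-g).mean())
print("predicted heads",proj("top",T(P,[[-.002,.07,.12],[-.002,0,.12],[-.002,-.07,.12]])).round(1).tolist())
rel([.576,-.0448,.15],PI)
```

```text
scene [([268, 133, 5, 33, 80], [270.2, 149.2]), ([596, 163, 3, 17, 28], [596.7, 171.8]), ([250, 176, 13, 13, 118], [256.3, 181.9]), ([230, 182, 14, 14, 134], [236.7, 188.2]), ([210, 190, 13, 13, 135], [215.9, 196.0]), ([627, 279, 13, 10, 96], [633.6, 282.7])]
top [([236, 139, 12, 16, 160], [240.8, 147.0]), ([271, 138, 5, 15, 47], [273.4, 145.4]), ([206, 140, 13, 16, 178], [212.4, 148.0]), ([329, 305, 41, 5, 71], [348.6, 307.1]), ([280, 309, 48, 6, 86], [303.2, 311.4])]
[([30, 17, 19, 19, 265], [338.7, 166.2])]
16.26181818181818
predicted heads [[212.9, 147.9], [241.5, 146.6], [270.3, 145.3]]
pos [0.6136 0.1244 0.2087] yaw -3.072 F [ 0.3  1.5 -1.4] w 0.518 gf 0.0 t 33.53 q6 -1.48
 turn [0.0007 0.0065 0.0692] rows 1 | shift [ 0.0376 -0.1692  0.0587] rows 7 each [ 0.0054 -0.0242  0.0084]
```

All three wedges are standing in their bays and the weight has not moved. Next I'll get the weight.

Run:
```python
from h import *
rel([.576,-.0445,.12],PI+.0685)
print(w("top",338.7,166.2,.027),w("top",339.2,166.3,.03))
```

```text
pos [0.6136 0.1244 0.2087] yaw -3.072 F [ 0.3  1.5 -1.4] w 0.518 gf 0.0 t 33.53 q6 -1.48
 turn [0.0005 0.0065 0.0007] rows 1 | shift [ 0.0491 -0.1659  0.0887] rows 7 each [ 0.007  -0.0237  0.0127]
[ 0.57664022 -0.04349089  0.027     ] [ 0.57602219 -0.04477002  0.03      ]
```

jog_arm(
  turn=[
    [0, 0, 0],
    [0, 0, 0],
    [0, 0, 0],
    [0, 0, 0],
    [0, 0, 0],
    [0, 0, 0],
    [0, 0, 0],
    [0, 0, 0],
    [0, 0, 0],
    [0, 0, 0],
    [0, 0, 0],
    [0, 0, 0],
    [0, 0, 0],
    [0, 0, 0],
  ],
  delta_pos=[
    [0.007, -0.0237, 0],
    [0.007, -0.0237, 0],
    [0.007, -0.0237, 0],
    [0.007, -0.0237, 0],
    [0.007, -0.0237, 0],
    [0.007, -0.0237, 0],
    [0.007, -0.0237, 0],
    [0, 0, 0.022],
    [0, 0, 0.022],
    [0, 0, 0.022],
    [0, 0, 0.022],
    [0, 0, 0],
    [0, 0, 0],
    [0, 0, 0],
  ],
  gripper=[0.06, 0.07, 0.07, 0.07, 0.07, 0.07, 0.07, 0.07, 0.07, 0.07, 0.07, 0.07, 0.07, 0.07],
)

```text
time: 34.7
tool_pos: [0.5747, -0.0447, 0.1177]
tcp_rot: [-0.109, 3.139, 0.0]
wrist_force: [-0.0, -0.2, 0.3]
width: 0.821
grip_force: 0.0
```

Run:
```python
from h import *
rel([.576,-.0443,.029],PI+.0685)
im=vision.read_camera("scene"); 
c=proj("scene",[.576,-.0443,.02])[0].astype(int); print(c)
g=im[c[1]-15:c[1]+12,c[0]-15:c[0]+16].mean(2).astype(int)
for r in g[::2]: print(' '.join('%3d'%v for v in r))
```

```text
pos [ 0.5747 -0.0447  0.1177] yaw -3.072 F [-0.  -0.2  0.3] w 0.821 gf 0.0 t 34.7 q6 -1.76
 turn [0.     0.0009 0.0008] rows 1 | shift [-0.0013  0.0003  0.0887] rows 3 each [-0.0004  0.0001  0.0296]
[308 194]
204 181 164 145 122 108 103 111 125 150 163 167 169 171 173 174 174 176 175 173 171 172 172 172 172 172 175 175 174 175 173
105 106 113 116 122 144 156 159 166 167 166 166 168 171 172 172 173 175 176 175 172 173 172 171 173 173 172 171 174 175 176
154 163 169 168 169 169 166 168 170 169 170 168 169 169 167 168 169 174 172 173 174 175 175 172 170 172 174 172 174 175 176
168 168 169 169 170 170 171 170 171 170 170 169 169 168 167 167 165 167 164 171 171 174 173 176 175 173 175 173 173 173 174
164 165 165 166 167 166 170 170 172 173 168 169 164 152 137 125 124 138 155 164 167 167 169 172 174 175 175 175 174 175 174
166 164 167 166 166 165 168 168 168 168 170 166 139 102  84  88  88  86 105 145 165 168 167 164 169 170 170 174 171 173 173
160 160 165 164 167 164 165 165 167 168 165 159 131  96  76  76  75  71  95 128 151 158 165 169 167 168 163 166 167 169 171
162 163 159 159 163 161 164 163 161 149 139 131 121 101  77  68  70  65  71  80  87 100 126 154 168 168 170 168 168 165 167
164 166 162 158 161 162 165 159 136 128 129 133 122  95  78  80  79  78  76  78  76  78  91 118 149 160 158 159 160 160 158
163 165 163 162 162 163 163 158 129 105  98  97  93  86  85  81  85  81  79  80  75  71  70  84 101 105 108 108 106 106 110
163 163 164 164 166 164 162 155 128  97  83  77  78  76  78  81  81  79  79  77  72  68  70  80  96 103 103 108 102 103 102
161 164 161 166 168 166 163 163 149 120  93  79  75  73  73  75  76  75  76  76  71  68  77  91 100  98 100 101 104 104 106
159 160 161 162 161 165 163 159 163 153 140 123 103  81  77  77  79  81  81  84  84  88  86  93  92  94  91  97 106 105 109
163 163 165 163 162 156 151 137 137 130 107 105 101 100  99  93  91  90  88  90  88  92  93  95  95  97 104 107 108 112 108
```

jog_arm(
  turn=[
    [0, 0, 0],
    [0, 0, 0],
    [0, 0, 0],
    [0, 0, 0],
    [0, 0, 0],
    [0, 0, 0],
    [0, 0, 0],
    [0, 0, 0],
    [0, 0, 0],
    [0, 0, 0],
    [0, 0, 0],
    [0, 0, 0],
    [0, 0, 0],
    [0, 0, 0],
    [0, 0, 0],
    [0, 0, 0],
    [0, 0, 0],
  ],
  delta_pos=[
    [-0.0013, 0.0003, 0],
    [0, 0, 0.02],
    [0, 0, 0.02],
    [0, 0, 0.02],
    [0, 0, 0.015],
    [0, 0, 0.012],
    [0, 0, 0],
    [0, 0, 0],
    [0, 0, 0],
    [0, 0, 0],
    [0, 0, 0],
    [0, 0, 0],
    [0, 0, 0],
    [0, 0, 0],
    [0, 0, 0],
    [0, 0, 0],
    [0, 0, 0],
  ],
  gripper=[0.07, 0.07, 0.07, 0.07, 0.07, 0.07, 0.07, 0.07, 0.05, 0.035, 0.015, 0.015, 0.015, 0.015, 0.015, 0.015, 0.015],
  grip_force=70,
)

```text
time: 36.17
tool_pos: [0.5769, -0.045, 0.0317]
tcp_rot: [-0.109, 3.137, -0.001]
wrist_force: [-1.1, -2.7, 6.1]
width: 0.198
grip_force: 68.3
```

Run:
```python
from h import *
rel([.576,-.0443,.029],PI+.0685)
```

```text
pos [ 0.5769 -0.045   0.0317] yaw -3.072 F [-1.1 -2.7  6.1] w 0.198 gf 68.3 t 36.17 q6 -1.76
 turn [-0.0009  0.0028  0.0007] rows 1 | shift [0.0008 0.0007 0.0027] rows 1 each [0.0008 0.0007 0.0027]
```

jog_arm(
  turn=[
    [0, 0, 0],
    [0, 0, 0],
    [0, 0, 0],
    [0, 0, 0],
    [0, 0, 0],
  ],
  delta_pos=[
    [0, 0, -0.005],
    [0, 0, -0.01],
    [0, 0, -0.01],
    [0, 0, 0],
    [0, 0, 0],
  ],
  gripper=[0.015, 0.015, 0.015, 0.015, 0.015],
)

```text
time: 36.58
tool_pos: [0.5766, -0.0443, 0.0564]
tcp_rot: [-0.109, 3.137, -0.0]
wrist_force: [-0.3, 0.3, -4.3]
width: 0.198
grip_force: 68.6
```

Run:
```python
from h import *
rel([.576,-.0443,.19],PI+.0685); print(read_state()['torque'].round(2))
im=vision.read_camera("scene");j=vision.read_camera("top")
cv2.imwrite("pics/wt.png",np.hstack([cv2.resize(k[:,:,::-1],None,fx=5,fy=5,interpolation=cv2.INTER_CUBIC) for k in(im[150:220,270:345],j[130:200,300:375])]))
```

```text
pos [ 0.5766 -0.0443  0.0564] yaw -3.072 F [-0.3  0.3 -4.3] w 0.198 gf 68.6 t 36.58 q6 -1.76
 turn [-0.0002  0.0029  0.0007] rows 1 | shift [ 6.000e-04  1.000e-04 -1.336e-01] rows 5 each [ 0.0001  0.     -0.0267]
[ 0.06 -0.01  0.02]
```

View pics/wt.png

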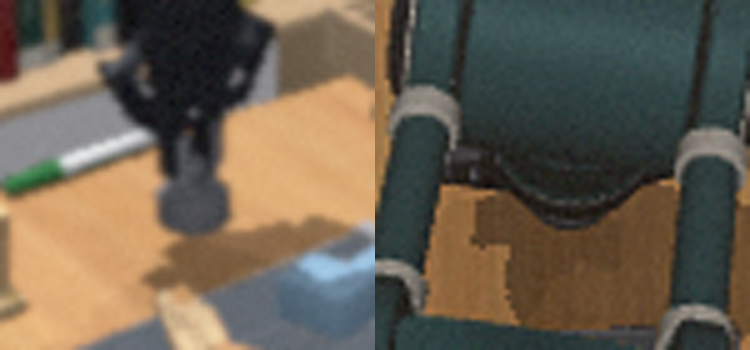

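The weight is held upright, with Fz about −4 N. I'll move above the bay_3 wedge.

Run:
```python
from h import *
rel([*T(P,[[-.001,-.07,0]])[0][:2],.19],PI+.0685)
```

```text
pos [ 0.5756 -0.0442  0.0552] yaw -3.072 F [ 0.  -0.2 -4.6] w 0.2 gf 68.6 t 36.68 q6 -1.76
 turn [0.0001 0.0006 0.0008] rows 1 | shift [-0.0487  0.1657 -0.1348] rows 8 each [-0.0061  0.0207 -0.0168]
```

jog_arm(
  turn=[
    [0, 0, 0],
    [0, 0, 0],
    [0, 0, 0],
    [0, 0, 0],
    [0, 0, 0],
    [0, 0, 0],
    [0, 0, 0],
    [0, 0, 0],
    [0, 0, 0],
    [0, 0, 0],
    [0, 0, 0],
    [0, 0, 0],
    [0, 0, 0],
    [0, 0, 0],
    [0, 0, 0],
    [0, 0, 0],
    [0, 0, 0],
    [0, 0, 0],
  ],
  delta_pos=[
    [0, 0, -0.022],
    [0, 0, -0.022],
    [0, 0, -0.022],
    [0, 0, -0.022],
    [0, 0, -0.022],
    [0, 0, -0.025],
    [-0.0061, 0.0207, 0],
    [-0.0061, 0.0207, 0],
    [-0.0061, 0.0207, 0],
    [-0.0061, 0.0207, 0],
    [-0.0061, 0.0207, 0],
    [-0.0061, 0.0207, 0],
    [-0.0061, 0.0207, 0],
    [-0.006, 0.0208, 0],
    [0, 0, 0.015],
    [0, 0, 0.012],
    [0, 0, 0],
    [0, 0, 0],
  ],
  gripper=[0.015, 0.015, 0.015, 0.015, 0.015, 0.015, 0.015, 0.015, 0.015, 0.015, 0.015, 0.015, 0.015, 0.015, 0.015, 0.015, 0.015, 0.015],
)

```text
time: 38.18
tool_pos: [0.6109, 0.1235, 0.1609]
tcp_rot: [0.108, -3.135, 0.001]
wrist_force: [0.2, -0.5, -4.0]
width: 0.197
grip_force: 69.3
```

Run:
```python
from h import *
rel([*T(P,[[-.001,-.07,0]])[0][:2],.15],PI+.0685)
```

```text
pos [0.6109 0.1235 0.1609] yaw -3.073 F [ 0.2 -0.5 -4. ] w 0.197 gf 69.3 t 38.18 q6 -1.48
 turn [-0.0008 -0.0043  0.0004] rows 1 | shift [-0.002   0.0008  0.0109] rows 1 each [-0.002   0.0008  0.0109]
```

jog_arm(
  turn=[
    [0, 0, 0],
    [0, 0, 0],
    [0, 0, 0],
    [0, 0, 0],
    [0, 0, 0],
    [0, 0, 0],
    [0, 0, 0],
    [0, 0, 0],
  ],
  delta_pos=[
    [0, 0, 0],
    [0, 0, 0.003],
    [0, 0, 0.003],
    [0, 0, 0.003],
    [0, 0, 0.003],
    [0, 0, 0.003],
    [0, 0, 0.003],
    [0, 0, 0],
  ],
  gripper=[0.015, 0.015, 0.015, 0.015, 0.015, 0.015, 0.015, 0.015],
)

```text
time: 38.85
tool_pos: [0.6134, 0.1244, 0.1456]
tcp_rot: [-0.108, 3.138, 0.001]
wrist_force: [1.2, 0.5, -2.1]
width: 0.199
grip_force: 69.5
```

Run:
```python
from h import *
rel([*T(P,[[-.001,-.07,0]])[0][:2],.132],PI+.0685); print(read_state()['torque'].round(2))
```

```text
pos [0.6134 0.1244 0.1456] yaw -3.072 F [ 1.2  0.5 -2.1] w 0.199 gf 69.5 t 38.85 q6 -1.48
 turn [0.0003 0.0021 0.0006] rows 1 | shift [0.0006 0.     0.0136] rows 1 each [0.0006 0.     0.0136]
[ 0.16 -0.09 -0.01]
```

jog_arm(
  turn=[
    [0, 0, 0],
    [0, 0, 0],
    [0, 0, 0],
    [0, 0, 0],
    [0, 0, 0],
    [0, 0, 0],
  ],
  delta_pos=[
    [0, 0, 0.003],
    [0, 0, 0.003],
    [0, 0, 0.003],
    [0, 0, 0.003],
    [0, 0, 0],
    [0, 0, 0],
  ],
  gripper=[0.015, 0.015, 0.015, 0.015, 0.015, 0.015],
)

```text
time: 39.35
tool_pos: [0.6143, 0.1244, 0.1342]
tcp_rot: [-0.109, 3.136, 0.0]
wrist_force: [3.2, 1.1, 3.3]
width: 0.197
grip_force: 70.1
```

Run:
```python
from fitw import *
rel([*T(P,[[-.001,-.07,0]])[0][:2],.132],PI+.0685); print(read_state()['torque'].round(2)); redstat()
print(proj("scene",T(P,[[0,-.07,.086],[0,-.07,.106]])).round(1))
```

```text
pos [0.6143 0.1244 0.1342] yaw -3.072 F [3.2 1.1 3.3] w 0.197 gf 70.1 t 39.35 q6 -1.48
 turn [0.0002 0.004  0.0007] rows 1 | shift [0.0015 0.0001 0.0022] rows 1 each [0.0015 0.0001 0.0022]
[ 0.08 -0.61 -0.01]
scene [([264, 126, 7, 12, 46], [267.7, 130.1]), ([269, 150, 4, 15, 40], [270.7, 157.6]), ([596, 163, 2, 17, 27], [596.6, 171.7]), ([230, 182, 14, 14, 135], [236.7, 188.2]), ([250, 186, 13, 7, 69], [256.4, 188.8]), ([210, 190, 13, 13, 132], [216.0, 195.9]), ([627, 279, 13, 10, 96], [633.6, 282.7])]
top [([213, 141, 6, 15, 81], [215.2, 148.2]), ([236, 143, 12, 12, 120], [240.9, 148.8]), ([360, 304, 20, 3, 30], [368.8, 305.0]), ([283, 306, 76, 9, 131], [320.7, 309.7])]
[[256.9 186.9]
 [256.4 181.2]]
```

jog_arm(
  turn=[
    [0, 0, 0],
    [0, 0, 0],
    [0, 0, 0],
    [0, 0, 0],
    [0, 0, 0],
  ],
  delta_pos=[
    [0, 0, 0.003],
    [0, 0, 0.003],
    [0, 0, 0.002],
    [0, 0, 0],
    [0, 0, 0],
  ],
  gripper=[0.015, 0.015, 0.015, 0.015, 0.015],
)

```text
time: 39.87
tool_pos: [0.6157, 0.1244, 0.1313]
tcp_rot: [-0.109, 3.132, 0.001]
wrist_force: [-2.7, -2.5, 24.0]
width: 0.199
grip_force: 72.0
```

Run:
```python
from fitw import *
rel([*T(P,[[-.001,-.07,0]])[0][:2],.132],PI+.0685); print(read_state()['torque'].round(2)); redstat()
```

```text
pos [0.6157 0.1244 0.1313] yaw -3.072 F [-2.7 -2.5 24. ] w 0.199 gf 72.0 t 39.87 q6 -1.48
 turn [0.0001 0.0075 0.0008] rows 1 | shift [ 0.0029  0.0002 -0.0007] rows 1 each [ 0.0029  0.0002 -0.0007]
[-0.19  0.5   0.  ]
scene [([264, 126, 8, 14, 51], [268.0, 131.1]), ([270, 154, 3, 11, 28], [270.8, 159.2]), ([596, 163, 3, 17, 29], [596.8, 172.1]), ([230, 182, 14, 14, 135], [236.7, 188.2]), ([250, 186, 13, 8, 69], [256.5, 189.4]), ([210, 190, 13, 13, 133], [216.0, 195.9]), ([627, 278, 13, 11, 95], [633.5, 282.5])]
top [([213, 141, 6, 15, 79], [215.4, 148.5]), ([236, 143, 12, 12, 121], [240.9, 148.6]), ([309, 306, 51, 6, 92], [334.3, 308.4]), ([287, 311, 21, 3, 38], [297.1, 312.0])]
```

The bay_3 wedge stopped hard at the expected home height. Next is bay_2.

jog_arm(
  turn=[
    [0, 0, 0],
    [0, 0, 0],
    [0, 0, 0],
    [0, 0, 0],
    [0, 0, 0],
    [0, 0, 0],
    [0, 0, 0],
    [0, 0, 0],
    [0, 0, 0],
    [0, 0, 0],
    [0, 0, 0],
  ],
  delta_pos=[
    [0, 0, -0.005],
    [0, 0, -0.015],
    [0, 0, -0.015],
    [0, 0, -0.012],
    [0, 0, 0],
    [0, 0.023, 0],
    [0, 0.023, 0],
    [0, 0.024, 0],
    [0, 0, 0],
    [0, 0, 0],
    [0, 0, 0],
  ],
  gripper=[0.015, 0.015, 0.015, 0.015, 0.015, 0.015, 0.015, 0.015, 0.015, 0.015, 0.015],
)

```text
time: 40.88
tool_pos: [0.6068, 0.1937, 0.1706]
tcp_rot: [0.11, -3.137, 0.002]
wrist_force: [0.4, 0.4, -4.4]
width: 0.203
grip_force: 69.6
```

Run:
```python
from fitw import *
rel([*T(P,[[-.001,0,0]])[0][:2],.155],PI+.0685); redstat()
```

```text
pos [0.6068 0.1937 0.1706] yaw -3.072 F [ 0.4  0.4 -4.4] w 0.203 gf 69.6 t 40.88 q6 -1.37
 turn [-0.0012 -0.0023  0.0015] rows 1 | shift [-0.0012  0.0004  0.0156] rows 1 each [-0.0012  0.0004  0.0156]
scene [([260, 124, 13, 41, 130], [268.2, 140.2]), ([596, 163, 3, 17, 28], [596.8, 172.1]), ([250, 181, 13, 13, 124], [256.0, 187.1]), ([230, 183, 14, 13, 128], [236.7, 188.5]), ([210, 190, 13, 13, 133], [216.0, 195.9]), ([627, 278, 13, 10, 94], [633.5, 282.5])]
top [([265, 138, 12, 16, 158], [270.6, 145.4]), ([207, 144, 12, 12, 114], [211.8, 150.5]), ([330, 307, 18, 3, 32], [338.2, 308.0]), ([260, 309, 69, 8, 123], [293.5, 312.3])]
```

jog_arm(
  turn=[
    [0, 0, 0],
    [0, 0, 0],
    [0, 0, 0],
    [0, 0, 0],
    [0, 0, 0],
    [0, 0, 0],
    [0, 0, 0],
    [0, 0, 0],
    [0, 0, 0],
    [0, 0, 0],
    [0, 0, 0],
    [0, 0, 0],
    [0, 0, 0],
    [0, 0, 0],
    [0, 0, 0],
  ],
  delta_pos=[
    [0, 0, 0.005],
    [0, 0, 0.005],
    [0, 0, 0.004],
    [0, 0, 0.003],
    [0, 0, 0.003],
    [0, 0, 0.003],
    [0, 0, 0.003],
    [0, 0, 0.003],
    [0, 0, 0.003],
    [0, 0, 0.003],
    [0, 0, 0.003],
    [0, 0, 0.003],
    [0, 0, 0.002],
    [0, 0, 0],
    [0, 0, 0],
  ],
  gripper=[0.015, 0.015, 0.015, 0.015, 0.015, 0.015, 0.015, 0.015, 0.015, 0.015, 0.015, 0.015, 0.015, 0.015, 0.015],
)

```text
time: 42.23
tool_pos: [0.6097, 0.1944, 0.1316]
tcp_rot: [-0.109, 3.135, 0.001]
wrist_force: [-1.5, -0.6, 8.7]
width: 0.201
grip_force: 70.8
```

Run:
```python
from fitw import *
rel([*T(P,[[-.001,0,0]])[0][:2],.131],PI+.0685); print(read_state()['torque'].round(2))
```

```text
pos [0.6097 0.1944 0.1316] yaw -3.072 F [-1.5 -0.6  8.7] w 0.201 gf 70.8 t 42.23 q6 -1.37
 turn [0.0005 0.0047 0.0007] rows 1 | shift [ 0.0017 -0.      0.0006] rows 1 each [ 0.0017 -0.      0.0006]
[ 0.01  0.07 -0.  ]
```

Press a little further to confirm the stop.

jog_arm(
  turn=[
    [0, 0, 0],
    [0, 0, 0],
    [0, 0, 0],
    [0, 0, 0],
  ],
  delta_pos=[
    [0, 0, 0.002],
    [0, 0, 0.002],
    [0, 0, 0],
    [0, 0, 0],
  ],
  gripper=[0.015, 0.015, 0.015, 0.015],
)

```text
time: 42.57
tool_pos: [0.6115, 0.1947, 0.1314]
tcp_rot: [-0.108, 3.131, 0.002]
wrist_force: [-2.9, -2.3, 22.2]
width: 0.201
grip_force: 72.0
```

jog_arm(
  turn=[
    [0, 0, 0],
    [0, 0, 0],
    [0, 0, 0],
    [0, 0, 0],
    [0, 0, 0],
    [0, 0, 0],
    [0, 0, 0],
    [0, 0, 0],
    [0, 0, 0],
    [0, 0, 0],
    [0, 0, 0],
  ],
  delta_pos=[
    [0, 0, -0.005],
    [0, 0, -0.015],
    [0, 0, -0.015],
    [0, 0, -0.012],
    [0, 0, 0],
    [0, 0.023, 0],
    [0, 0.023, 0],
    [0, 0.024, 0],
    [0, 0, 0],
    [0, 0, 0],
    [0, 0, 0],
  ],
  gripper=[0.015, 0.015, 0.015, 0.015, 0.015, 0.015, 0.015, 0.015, 0.015, 0.015, 0.015],
)

```text
time: 43.48
tool_pos: [0.6023, 0.2635, 0.1708]
tcp_rot: [0.11, -3.138, 0.002]
wrist_force: [-0.2, -0.8, -4.8]
width: 0.198
grip_force: 69.8
```

Run:
```python
from fitw import *
rel([*T(P,[[-.001,.07,0]])[0][:2],.155],PI+.0685); redstat()
print(proj("scene",T(P,[[-.002,y,z] for y in(.07,0,-.07) for z in(.086,.106)])).round(1).tolist())
```

```text
pos [0.6023 0.2635 0.1708] yaw -3.072 F [-0.2 -0.8 -4.8] w 0.198 gf 69.8 t 43.48 q6 -1.27
 turn [-0.0014 -0.0014  0.0015] rows 1 | shift [-0.0009  0.0005  0.0158] rows 1 each [-0.0009  0.0005  0.0158]
scene [([260, 124, 13, 41, 131], [268.2, 140.7]), ([596, 163, 3, 17, 31], [596.7, 171.8]), ([250, 181, 13, 13, 120], [256.2, 187.0]), ([230, 188, 13, 13, 130], [236.5, 193.9]), ([210, 190, 13, 14, 135], [215.9, 196.1]), ([627, 278, 13, 11, 96], [633.6, 282.6])]
top [([265, 138, 12, 16, 169], [270.6, 145.6]), ([237, 140, 12, 15, 146], [242.2, 146.6]), ([330, 305, 39, 5, 66], [349.0, 307.0]), ([298, 310, 19, 3, 35], [307.0, 311.0]), ([260, 314, 16, 3, 29], [267.6, 314.9])]
[[217.2, 201.4], [216.4, 195.5], [237.8, 194.1], [237.1, 188.2], [257.2, 187.1], [256.7, 181.4]]
```

Home at the same height (0.1314). Bay_1 next.

jog_arm(
  turn=[
    [0, 0, 0],
    [0, 0, 0],
    [0, 0, 0],
    [0, 0, 0],
    [0, 0, 0],
    [0, 0, 0],
    [0, 0, 0],
    [0, 0, 0],
    [0, 0, 0],
    [0, 0, 0],
    [0, 0, 0],
    [0, 0, 0],
    [0, 0, 0],
    [0, 0, 0],
    [0, 0, 0],
    [0, 0, 0],
  ],
  delta_pos=[
    [0, 0, 0.005],
    [0, 0, 0.005],
    [0, 0, 0.004],
    [0, 0, 0.003],
    [0, 0, 0.003],
    [0, 0, 0.003],
    [0, 0, 0.003],
    [0, 0, 0.003],
    [0, 0, 0.003],
    [0, 0, 0.003],
    [0, 0, 0.003],
    [0, 0, 0.003],
    [0, 0, 0.003],
    [0, 0, 0.002],
    [0, 0, 0],
    [0, 0, 0],
  ],
  gripper=[0.015, 0.015, 0.015, 0.015, 0.015, 0.015, 0.015, 0.015, 0.015, 0.015, 0.015, 0.015, 0.015, 0.015, 0.015, 0.015],
)

```text
time: 44.92
tool_pos: [0.6059, 0.2646, 0.1314]
tcp_rot: [-0.108, 3.132, 0.003]
wrist_force: [-2.8, -2.9, 18.1]
width: 0.195
grip_force: 71.9
```

Run:
```python
from fitw import *
rel([*T(P,[[-.001,.07,0]])[0][:2],.131],PI+.0685)
```

```text
pos [0.6059 0.2646 0.1314] yaw -3.072 F [-2.8 -2.9 18.1] w 0.195 gf 71.9 t 44.92 q6 -1.27
 turn [0.0014 0.0073 0.0007] rows 1 | shift [ 0.0027 -0.0004  0.0004] rows 1 each [ 0.0027 -0.0004  0.0004]
```

jog_arm(
  turn=[
    [0, 0, 0],
    [0, 0, 0],
    [0, 0, 0],
    [0, 0, 0],
    [0, 0, 0],
    [0, 0, 0],
    [0, 0, 0],
  ],
  delta_pos=[
    [0, 0, 0.001],
    [0, 0, 0],
    [0, 0, -0.006],
    [0, 0, -0.015],
    [0, 0, -0.02],
    [0, 0, -0.015],
    [0, 0, 0],
  ],
  gripper=[0.015, 0.015, 0.015, 0.015, 0.015, 0.015, 0.015],
)

```text
time: 45.5
tool_pos: [0.6044, 0.2644, 0.1835]
tcp_rot: [-0.109, 3.135, 0.002]
wrist_force: [0.1, 0.9, -3.7]
width: 0.201
grip_force: 69.8
```

Run:
```python
from fitw import *
rel([.576,-.0445,.185],PI+.0685); redstat()
```

```text
pos [0.6044 0.2644 0.1835] yaw -3.072 F [ 0.1  0.9 -3.7] w 0.201 gf 69.8 t 45.5 q6 -1.27
 turn [0.001  0.0044 0.0007] rows 1 | shift [ 0.0495 -0.3062 -0.0015] rows 11 each [ 0.0045 -0.0278 -0.0001]
scene [([260, 123, 12, 30, 104], [267.5, 134.9]), ([270, 154, 3, 11, 30], [270.9, 159.2]), ([250, 181, 13, 13, 122], [256.0, 187.0]), ([230, 188, 14, 13, 131], [236.5, 193.9]), ([210, 195, 13, 14, 135], [215.9, 201.6]), ([348, 231, 16, 4, 26], [355.5, 232.9]), ([627, 279, 13, 10, 94], [633.6, 282.6])]
top [([265, 138, 12, 16, 173], [270.6, 145.7]), ([237, 140, 12, 15, 155], [242.4, 146.7]), ([309, 305, 61, 7, 104], [338.5, 308.0]), ([260, 311, 48, 6, 85], [283.3, 313.4])]
```

All three heads sit at their predicted home rows (201.6, 193.9, 187.0). I'll return the weight.

jog_arm(
  turn=[
    [0, 0, 0],
    [0, 0, 0],
    [0, 0, 0],
    [0, 0, 0],
    [0, 0, 0],
    [0, 0, 0],
    [0, 0, 0],
    [0, 0, 0],
    [0, 0, 0],
    [0, 0, 0],
    [0, 0, 0],
    [0, 0, 0],
    [0, 0, 0],
    [0, 0, 0],
    [0, 0, 0],
    [0, 0, 0],
    [0, 0, 0],
    [0, 0, 0],
    [0, 0, 0],
  ],
  delta_pos=[
    [0.0045, -0.0278, 0],
    [0.0045, -0.0278, 0],
    [0.0045, -0.0278, 0],
    [0.0045, -0.0278, 0],
    [0.0045, -0.0278, 0],
    [0.0045, -0.0278, 0],
    [0.0045, -0.0278, 0],
    [0.0045, -0.0278, 0],
    [0.0045, -0.0278, 0],
    [0.0045, -0.0278, 0],
    [0.0045, -0.0278, 0],
    [0, 0, 0],
    [0, 0, 0.025],
    [0, 0, 0.025],
    [0, 0, 0.025],
    [0, 0, 0.025],
    [0, 0, 0.025],
    [0, 0, 0],
    [0, 0, 0],
  ],
  gripper=[0.015, 0.015, 0.015, 0.015, 0.015, 0.015, 0.015, 0.015, 0.015, 0.015, 0.015, 0.015, 0.015, 0.015, 0.015, 0.015, 0.015, 0.015, 0.015],
)

```text
time: 47.18
tool_pos: [0.5715, -0.0438, 0.0529]
tcp_rot: [0.109, -3.133, -0.002]
wrist_force: [0.1, 0.1, -4.2]
width: 0.195
grip_force: 70.0
```

Run:
```python
from fitw import *
rel([.576,-.0445,.0325],PI+.0685)
```

```text
pos [ 0.5715 -0.0438  0.0529] yaw -3.072 F [ 0.1  0.1 -4.2] w 0.195 gf 70.0 t 47.18 q6 -1.76
 turn [ 0.0016 -0.007   0.0008] rows 1 | shift [-0.0045 -0.001   0.0204] rows 1 each [-0.0045 -0.001   0.0204]
```

jog_arm(
  turn=[
    [0, 0, 0],
    [0, 0, 0],
    [0, 0, 0],
    [0, 0, 0],
    [0, 0, 0],
    [0, 0, 0],
    [0, 0, 0],
    [0, 0, 0],
    [0, 0, 0],
  ],
  delta_pos=[
    [0, 0, 0],
    [0, 0, 0],
    [0, 0, 0.005],
    [0, 0, 0.005],
    [0, 0, 0.004],
    [0, 0, 0.003],
    [0, 0, 0.002],
    [0, 0, 0],
    [0, 0, 0],
  ],
  gripper=[0.015, 0.015, 0.015, 0.015, 0.015, 0.015, 0.015, 0.015, 0.015],
)

```text
time: 47.93
tool_pos: [0.5749, -0.0445, 0.0371]
tcp_rot: [-0.109, 3.139, 0.0]
wrist_force: [-0.2, -0.7, -4.4]
width: 0.197
grip_force: 70.0
```

Run:
```python
from fitw import *
rel([.576,-.0445,.0315],PI+.0685)
```

```text
pos [ 0.5749 -0.0445  0.0371] yaw -3.072 F [-0.2 -0.7 -4.4] w 0.197 gf 70.0 t 47.93 q6 -1.76
 turn [0.0001 0.0004 0.0007] rows 1 | shift [-0.0011 -0.      0.0056] rows 1 each [-0.0011 -0.      0.0056]
```

jog_arm(
  turn=[
    [0, 0, 0],
    [0, 0, 0],
    [0, 0, 0],
    [0, 0, 0],
    [0, 0, 0],
  ],
  delta_pos=[
    [0, 0, 0.002],
    [0, 0, 0.002],
    [0, 0, 0.002],
    [0, 0, 0],
    [0, 0, 0],
  ],
  gripper=[0.015, 0.015, 0.015, 0.015, 0.015],
)

```text
time: 48.35
tool_pos: [0.5755, -0.0447, 0.0319]
tcp_rot: [-0.109, 3.138, -0.0]
wrist_force: [-0.5, -0.6, -0.8]
width: 0.198
grip_force: 70.4
```

jog_arm(
  turn=[
    [0, 0, 0],
    [0, 0, 0],
    [0, 0, 0],
    [0, 0, 0],
    [0, 0, 0],
    [0, 0, 0],
    [0, 0, 0],
    [0, 0, 0],
    [0, 0, 0],
    [0, 0, 0],
    [0, 0, 0],
    [0, 0, 0],
    [0, 0, 0],
    [0, 0, 0],
    [0, 0, 0],
  ],
  delta_pos=[
    [0, 0, 0.0005],
    [0, 0, 0],
    [0, 0, 0],
    [0, 0, 0],
    [0, 0, 0],
    [0, 0, 0],
    [0, 0, 0],
    [0, 0, 0],
    [0, 0, -0.01],
    [0, 0, -0.02],
    [0, 0, -0.025],
    [0, 0, -0.025],
    [0, 0, -0.025],
    [0, 0, -0.025],
    [0, 0, -0.02],
  ],
  gripper=[0.02, 0.025, 0.03, 0.04, 0.05, 0.06, 0.07, 0.07, 0.07, 0.07, 0.07, 0.07, 0.07, 0.07, 0.07],
)

```text
time: 49.6
tool_pos: [0.5756, -0.0446, 0.1841]
tcp_rot: [-0.109, 3.136, -0.001]
wrist_force: [0.4, 0.4, -0.7]
width: 0.82
grip_force: 0.0
```

Run:
```python
from fitw import *
c=w("top",429,262,.022)
im=vision.read_camera("top"); 
# timer: white face, red mark, white pointer line
g=im[235:292,398:460]; h=cv2.cvtColor(g,cv2.COLOR_RGB2HSV)
m=(((h[...,0]<8)|(h[...,0]>172))&(h[...,1]>120)&(h[...,2]>90)).astype(np.uint8)
k,l,st,ce=cv2.connectedComponentsWithStats(m);print("red",[(st[i].tolist(),(ce[i]+[398,235]).round(2).tolist()) for i in range(1,k)])
gray=g.mean(2); sat=h[...,1]
wm=((gray>120)&(sat<60)).astype(np.uint8)
k,l,st,ce=cv2.connectedComponentsWithStats(wm);print("white",[(st[i].tolist(),(ce[i]+[398,235]).round(2).tolist()) for i in range(1,k) if st[i,4]>5])
for r in range(8,46): print(235+r,' '.join('%3d'%v for v in gray[r,10:48]))
rel([.3333,-.2834,.2],0)
```

```text
red [([43, 21, 4, 3, 8], [442.38, 257.25])]
white [([15, 11, 32, 33, 367], [427.85, 261.84]), ([34, 19, 3, 9, 11], [433.36, 258.36])]
243 111 114 118 114 108 109 103 103 105 105 107 106 123 117 121 122 121 122 124 122 125 120 123 121 121 119 122 116 122 117 120 117 117 117 125 126 126 124
244 118 113 115 112 106 104 104 101 105 108 107 102 119 120 119 121 129 103 108 114 109 112 126 125 126 121 122 120 120 116 118 124 118 123 116 123 123 120
245 115 111 112 111 111 103  99 104 106 109 105 108 122 120 102 100  77  81  80  81  81  76  84  89  91 111 122 122 117 121 118 122 119 120 121 119 126 122
246 114 115 115 112 110 105 106 104 108 109 105  74  82  85  81  81  78  80  98 100 119 125 110  99  74  73  87 106 121 118 121 119 119 122 120 124 123 119
247 114 112 114 110 106 104 101 101 112 112  93  80  77  80  77 122 139 154 153 155 159 125 154 154 156 155 123  98  80 103 118 122 121 120 123 123 122 123
248 112 113 109 117 109 105 107 105  92  94  84  76  76 130 154 157 157 152 157 152 155 120 120 153 153 157 154 155 150 102  94 124 122 119 122 124 125 120
249 112 112 117 110 107 100 10
[... 4477 characters left out ...]
 121 119 123 122
278 116 112 115 108 109 107  98 107 110 106 112 115 114 116 105  75  75  95 107 125 149 151 132 128 122 116  94 113 121 121 127 117 119 121 123 119 124 118
279 116 110 113 111 110 104 105 104 107 106 107 113 119 124 122 118 118 108  99  94  94  96 103 105 127 117 117 112 126 114 123 123 123 121 119 125 120 118
280 116 114 113 111 109 106 103 102 109 106 108 117 120 120 120 119 120 121 118 122 119 125 116 120 115 120 121 115 121 118 124 120 117 121 122 125 119 120
pos [ 0.5782 -0.0449  0.1885] yaw -3.072 F [ 1.2 -0.   3.2] w 0.82 gf 0.0 t 49.65 q6 -1.76
 turn [-1.6000e-02 -2.2000e-03 -3.0722e+00] rows 26 | shift [-0.2449  0.2385 -0.0115] rows 12 each [-0.0204  0.0199 -0.001 ]
```

```bash
cat >> fitw.py <<'E'
def timer(im=None):
    im=vision.read_camera("top") if im is None else im
    g=im[235:292,398:460]; h=cv2.cvtColor(g,cv2.COLOR_RGB2HSV)
    gray=g.mean(2); wm=((gray>95)&(h[...,1]<70)).astype(np.uint8)
    k,l,st,ce=cv2.connectedComponentsWithStats(wm)
    i=1+st[1:,4].argmax(); pts=np.argwhere(l==i)[:,::-1].astype(np.float32)
    e=cv2.minEnclosingCircle(pts); c=np.array(e[0])+[398,235]; A=w("top",*c,.022)
    print("face",c.round(2),e[1],"axis",A.round(4))
    m=(((h[...,0]<8)|(h[...,0]>172))&(h[...,1]>110)&(h[...,2]>70))
    r=np.argwhere(m)[:,::-1]+[398,235]; r=r.mean(0); M=w("top",*r,.024); am=np.arctan2(*(M-A)[[1,0]])
    print("mark",M.round(4),"rad",np.hypot(*(M-A)[:2]).round(4),"ang",am.round(3))
    yy,xx=np.mgrid[235:292,398:460]; inner=(np.hypot(xx-c[0]-1,yy-c[1])<10.5)&(gray>70)
    X=np.c_[xx[inner],yy[inner]]; W=np.array([w("top",u,v,.059) for u,v in X])[:,:2]; q=gray[inner]-45
    mu=(W*q[:,None]).sum(0)/q.sum(); d=W-mu; ev,V=np.linalg.eigh((d*q[:,None]).T@d); v=V[:,1]; o=mu-A[:2]; v=v*np.sign(v@o)
    print("line n",inner.sum(),"mid",mu.round(4),"ang line",np.arctan2(v[1],v[0]).round(3),"ang mid",np.arctan2(o[1],o[0]).round(3),"r",np.hypot(*o).round(4))
    return A,am
E
python3 - <<'E'
from fitw import *
timer(); timer(cv2.imread("pics/top0.png")[:,:,::-1])
E
```

```text
face [428.88 262.09] 16.401973724365234 axis [ 0.333  -0.2831  0.022 ]
mark [ 0.3468 -0.3175  0.024 ] rad 0.037 ang -1.191
line n 18 mid [ 0.3461 -0.2874] ang line -0.297 ang mid -0.322 r 0.0138
face [428.77 262.28] 16.328622817993164 axis [ 0.3326 -0.2828  0.022 ]
mark [ 0.3468 -0.3175  0.024 ] rad 0.0375 ang -1.182
line n 13 mid [ 0.3463 -0.2869] ang line -0.195 ang mid -0.29 r 0.0144
```

Run:
```python
from fitw import *
rel([.333,-.2831,.18],PI-.28)
```

```text
pos [ 0.5782 -0.0449  0.1866] yaw -3.072 F [ 0.7 -0.4 -0.3] w 0.819 gf 0.0 t 49.7 q6 -1.76
 turn [0.     0.0105 0.3492] rows 3 | shift [ 0.1698 -0.2967  0.0066] rows 12 each [ 0.0142 -0.0247  0.0006]
```

jog_arm(
  turn=[
    [0, 0, 0],
    [0, 0, 0.1164],
    [0, 0, 0.1164],
    [0, 0, 0.1164],
    [0, 0, 0],
    [0, 0, 0],
    [0, 0, 0],
    [0, 0, 0],
    [0, 0, 0],
    [0, 0, 0],
    [0, 0, 0],
    [0, 0, 0],
    [0, 0, 0],
    [0, 0, 0],
    [0, 0, 0],
    [0, 0, 0],
    [0, 0, 0],
    [0, 0, 0],
    [0, 0, 0],
    [0, 0, 0],
  ],
  delta_pos=[
    [0, 0, 0],
    [0, 0, 0],
    [0, 0, 0],
    [0, 0, 0],
    [0.0142, -0.0247, 0],
    [0.0142, -0.0247, 0],
    [0.0142, -0.0247, 0],
    [0.0142, -0.0247, 0],
    [0.0142, -0.0247, 0],
    [0.0142, -0.0247, 0],
    [0.0142, -0.0247, 0],
    [0.0142, -0.0247, 0],
    [0.0142, -0.0247, 0],
    [0.0142, -0.0247, 0],
    [0.0142, -0.0247, 0],
    [0.0142, -0.0247, 0],
    [0, 0, 0],
    [0, 0, 0],
    [0, 0, 0],
    [0, 0, 0],
  ],
  gripper=[0.06, 0.055, 0.055, 0.055, 0.055, 0.055, 0.055, 0.055, 0.055, 0.055, 0.055, 0.055, 0.055, 0.055, 0.055, 0.055, 0.055, 0.055, 0.055, 0.055],
)

```text
time: 51.37
tool_pos: [0.3295, -0.2814, 0.1799]
tcp_rot: [-0.437, -3.111, -0.002]
wrist_force: [0.9, -1.6, 0.2]
width: 0.647
grip_force: 0.0
```

Run:
```python
from fitw import *
rel([.333,-.2831,.036],PI-.28)
im=vision.read_camera("top")
g=im[150:185,320:360].astype(int)
m=((g.max(2)-g.min(2)<25)&(g.mean(2)<150)&(g.mean(2)>60)).astype(np.uint8)
k,l,st,ce=cv2.connectedComponentsWithStats(m); print([(st[i].tolist(),(ce[i]+[320,150]).round(1).tolist()) for i in range(1,k) if st[i,4]>30])
```

```text
pos [ 0.3295 -0.2814  0.1799] yaw 2.862 F [ 0.9 -1.6  0.2] w 0.647 gf 0.0 t 51.37 q6 -2.06
 turn [ 0.0014 -0.0003  0.0008] rows 1 | shift [-0.0039 -0.0007  0.1439] rows 5 each [-0.0008 -0.0001  0.0288]
[([10, 8, 18, 18, 252], [338.6, 166.5])]
```

jog_arm(
  turn=[
    [0, 0, 0],
    [0, 0, 0],
    [0, 0, 0],
    [0, 0, 0],
    [0, 0, 0],
    [0, 0, 0],
    [0, 0, 0],
    [0, 0, 0],
    [0, 0, 0],
    [0, 0, 0],
    [0, 0, 0],
  ],
  delta_pos=[
    [-0.003, -0.0007, 0],
    [0, 0, 0.025],
    [0, 0, 0.025],
    [0, 0, 0.025],
    [0, 0, 0.025],
    [0, 0, 0.015],
    [0, 0, 0.01],
    [0, 0, 0.01],
    [0, 0, 0.008],
    [0, 0, 0],
    [0, 0, 0],
  ],
  gripper=[0.055, 0.055, 0.055, 0.055, 0.055, 0.055, 0.055, 0.055, 0.055, 0.055, 0.055],
)

```text
time: 52.33
tool_pos: [0.3324, -0.2839, 0.0378]
tcp_rot: [0.438, 3.11, 0.0]
wrist_force: [0.3, 0.7, -0.5]
width: 0.644
grip_force: 0.0
```

Run:
```python
from fitw import *
rel([.333,-.2831,.036],PI-.28)
```

```text
pos [ 0.3324 -0.2839  0.0378] yaw 2.862 F [ 0.3  0.7 -0.5] w 0.644 gf 0.0 t 52.33 q6 -2.06
 turn [0.0003 0.001  0.0003] rows 1 | shift [-0.0004  0.0009  0.0018] rows 1 each [-0.0004  0.0009  0.0018]
```

jog_arm(
  turn=[
    [0, 0, 0],
    [0, 0, 0],
    [0, 0, 0],
    [0, 0, 0],
    [0, 0, 0],
    [0, 0, 0],
    [0, 0, 0],
    [0, 0, 0],
    [0, 0, 0],
    [0, 0, 0],
  ],
  delta_pos=[
    [0, 0.0008, 0],
    [0, 0, 0],
    [0, 0, 0],
    [0, 0, 0],
    [0, 0, 0],
    [0, 0, 0],
    [0, 0, 0],
    [0, 0, 0],
    [0, 0, 0],
    [0, 0, 0],
  ],
  gripper=[0.045, 0.035, 0.027, 0.022, 0.01, 0.01, 0.01, 0.01, 0.01, 0.01],
  grip_force=30,
)

```text
time: 53.17
tool_pos: [0.3318, -0.2854, 0.0386]
tcp_rot: [0.436, 3.11, -0.007]
wrist_force: [-5.2, -7.7, 3.3]
width: 0.161
grip_force: 34.4
```

Run:
```python
from fitw import *
rel([.333,-.2831,.036],PI-1.19);print(read_state()['torque'].round(2))
```

```text
pos [ 0.3318 -0.2854  0.0386] yaw 2.863 F [-5.2 -7.7  3.3] w 0.161 gf 34.4 t 53.17 q6 -2.05
 turn [-0.0032  0.0031  0.9115] rows 8 | shift [0.0017 0.002  0.0026] rows 1 each [0.0017 0.002  0.0026]
[-1.05  0.99 -0.01]
```

jog_arm(
  turn=[
    [0, 0, 0],
    [0, 0, 0],
    [0, 0, 0.08],
    [0, 0, 0.08],
    [0, 0, 0.08],
    [0, 0, 0.08],
    [0, 0, 0.08],
    [0, 0, 0],
    [0, 0, 0],
  ],
  delta_pos=[
    [0, -0.001, 0],
    [0, -0.001, 0],
    [0, 0, 0],
    [0, 0, 0],
    [0, 0, 0],
    [0, 0, 0],
    [0, 0, 0],
    [0, 0, 0],
    [0, 0, 0],
  ],
  gripper=[0.01, 0.01, 0.01, 0.01, 0.01, 0.01, 0.01, 0.01, 0.01],
)

```text
time: 53.92
tool_pos: [0.3317, -0.2857, 0.0386]
tcp_rot: [1.048, 2.961, -0.001]
wrist_force: [-3.5, -0.7, 5.8]
width: 0.167
grip_force: 34.8
```

Run:
```python
from fitw import *
rel([.333,-.2831,.036],PI-1.19);s=read_state();print(s['torque'].round(2))
R=Ro.from_rotvec(s['tcp_rot']).as_matrix();print("F tool",(R.T@s['wrist_force']).round(1))
```

```text
pos [ 0.3317 -0.2857  0.0386] yaw 2.461 F [-3.5 -0.7  5.8] w 0.167 gf 34.8 t 53.92 q6 -1.66
 turn [0.     0.0013 0.5098] rows 5 | shift [0.0019 0.0022 0.0026] rows 1 each [0.0019 0.0022 0.0026]
[-0.03  0.49 -0.02]
F tool [ 2.3 -2.8 -5.8]
```

jog_arm(
  turn=[
    [0, 0, 0.085],
    [0, 0, 0.085],
    [0, 0, 0.085],
    [0, 0, 0.085],
    [0, 0, 0.085],
    [0, 0, 0.085],
    [0, 0, 0],
    [0, 0, 0],
  ],
  delta_pos=[
    [0, -0.0005, 0],
    [0, 0, 0],
    [0, 0, 0],
    [0, 0, 0],
    [0, 0, 0],
    [0, 0, 0],
    [0, 0, 0],
    [0, 0, 0],
  ],
  gripper=[0.01, 0.01, 0.01, 0.01, 0.01, 0.01, 0.01, 0.01],
)

```text
time: 54.58
tool_pos: [0.3316, -0.2859, 0.0386]
tcp_rot: [1.761, 2.6, 0.0]
wrist_force: [-2.8, 0.4, 6.0]
width: 0.164
grip_force: 34.8
```

Run:
```python
from fitw import *
rel([.333,-.2831,.036],PI-1.19);s=read_state();print(s['torque'].round(2))
R=Ro.from_rotvec(s['tcp_rot']).as_matrix();print("F tool",(R.T@s['wrist_force']).round(1))
```

```text
pos [ 0.3316 -0.2859  0.0386] yaw 1.951 F [-2.8  0.4  6. ] w 0.164 gf 34.8 t 54.58 q6 -1.15
 turn [ 0.001   0.0012 -0.0005] rows 1 | shift [0.0021 0.0023 0.0026] rows 1 each [0.0021 0.0023 0.0026]
[ 0.05  0.23 -0.07]
F tool [ 1.4 -2.4 -6. ]
```

Release, rise, and move aside to check the pointer against the mark.

jog_arm(
  turn=[
    [0, 0, 0],
    [0, 0, 0],
    [0, 0, 0],
    [0, 0, 0],
    [0, 0, 0],
    [0, 0, 0],
    [0, 0, 0],
    [0, 0, 0],
    [0, 0, 0],
    [0, 0, 0],
    [0, 0, 0],
    [0, 0, 0],
    [0, 0, 0],
    [0, 0, 0],
    [0, 0, 0],
    [0, 0, 0],
    [0, 0, 0],
    [0, 0, 0],
    [0, 0, 0],
    [0, 0, 0],
  ],
  delta_pos=[
    [0, 0, 0],
    [0, 0, 0],
    [0, 0, 0],
    [0, 0, 0],
    [0, 0, 0],
    [0, 0, -0.01],
    [0, 0, -0.02],
    [0, 0, -0.025],
    [0, 0, -0.025],
    [0, 0, -0.025],
    [0, 0, -0.025],
    [0, 0, -0.02],
    [0, 0.025, 0],
    [0, 0.025, 0],
    [0, 0.025, 0],
    [0, 0.025, 0],
    [0, 0.025, 0],
    [0, 0.025, 0],
    [0, 0.025, 0],
    [0, 0, 0],
  ],
  gripper=[0.02, 0.025, 0.035, 0.045, 0.055, 0.055, 0.055, 0.055, 0.055, 0.055, 0.055, 0.055, 0.055, 0.055, 0.055, 0.055, 0.055, 0.055, 0.055, 0.055],
)

```text
time: 56.25
tool_pos: [0.4974, -0.219, 0.1888]
tcp_rot: [1.756, 2.601, 0.004]
wrist_force: [-0.7, -0.2, -0.2]
width: 0.642
grip_force: 0.0
```

Run:
```python
from fitw import *
timer(); timer(); rel([.5,-.1,.2])
im=vision.read_camera("top"); cv2.imwrite("pics/tend.png",im[:,:,::-1]); gray=im.mean(2).astype(int)
for r in range(252,274): print(r,' '.join('%3d'%v for v in gray[r,418:448]))
```

```text
face [428. 257.] 15.132845878601074 axis [ 0.3461 -0.2806  0.022 ]
mark [ 0.347  -0.3179  0.024 ] rad 0.0373 ang -1.547
line n 104 mid [ 0.3618 -0.2759] ang line 1.376 ang mid 0.29 r 0.0164
face [428.  257.5] 15.207006454467773 axis [ 0.3448 -0.2806  0.022 ]
mark [ 0.347  -0.3179  0.024 ] rad 0.0373 ang -1.512
line n 90 mid [ 0.3609 -0.2762] ang line 1.351 ang mid 0.269 r 0.0167
pos [ 0.4941 -0.2199  0.1881] yaw 1.953 F [ 0.1  0.1 -0.9] w 0.642 gf 0.0 t 56.35 q6 -0.85
 turn [0.0004 0.0002 0.    ] rows 1 | shift [ 0.109   0.0502 -0.0119] rows 5 each [ 0.0218  0.01   -0.0024]
252 151 152 147 151 153 158  89  55  40  26  31  25  35  39  30  56 120 159 153 153 154 148 153 125  89 121 125 114 120 112
253 152 148 152 153 159  89  42  26  36  30  31  36  28  33  32  44  45  60 155 153 150 151 152 152 117 123 122 115 121 110
254 149 154 157  96  45  40  40  35  33  27  32  34  34  37  32  34  36  37  48 115 155 154 150 153 154  91 121 118 116 112
255 120 152 164  48  34  43  31  37  35  33  36  34  36  29  41  40  43  27  40  38 119 153 152 159 128 134 124 116 117 112
256 151 160  63  44  40
[... 1508 characters left out ...]
  25  42  37  33  42  39  38  37  38  39  32 113 154 152 149 155 110 116 115 108
269  59  60  55  59  56  58  53  55  62  59  58  42  41  39  41  36  29  36  36  34  54 154 121 149 149 155 104 117 118 108
270  61  59  58  55  61  58  59  57  55  58  60  61  53  46  40  41  39  39  35  46 151 155 152  79 150 116 121 118 118 108
271  59  61  60  62  59  56  58  61  55  59  58  58  57  53  53  41  42  36  54 152 150 154 150 152 155 122 120 118 116 111
272  63  56  58  61  54  56  61  53  55  55  55  58  56  60  57  56  51  60 153 157 152 152 152 154 115 123 122 118 113 109
273  61  59  60  55  57  58  55  57  53  58  56  58  58  54  55  58  59  54  87 131 155 155 153 119 117 120 118 119 114 109
```

Run:
```python
from fitw import *
im=cv2.imread("pics/tend.png")[:,:,::-1]; gray=im.mean(2)
X=[];q=[]
for r in range(259,265):
    for c in range(432,443):
        # restrict to strip around the line
        if abs((r-262)+ (c-436.5)*3/7.2)<1.4 and gray[r,c]>55 and c<442: X.append(w("top",c,r,.059)[:2]);q.append(gray[r,c]-40)
X=np.array(X);q=np.array(q);mu=(X*q[:,None]).sum(0)/q.sum();d=X-mu;ev,V=np.linalg.eigh((d*q[:,None]).T@d);v=V[:,1];v*=-np.sign(v[1])
print("line",mu.round(4),np.arctan2(v[1],v[0]).round(3))
for A in([.333,-.2831],[.3326,-.2828],[.3333,-.2834]):
    o=mu-A; print("mid ang",np.arctan2(o[1],o[0]).round(3),np.hypot(*o).round(4),"mark",np.arctan2(-.3177-A[1],.3469-A[0]).round(3))
```

```text
line [ 0.3379 -0.2958] -1.181
mid ang -1.207 0.0136 mark -1.189
mid ang -1.188 0.0141 mark -1.182
mid ang -1.22 0.0133 mark -1.193
```

Run:
```python
from fitw import *
redstat()
from workcell import ticket
print(ticket.finish_job())
```

```text
scene [([260, 123, 13, 42, 136], [268.0, 139.9]), ([596, 163, 3, 17, 31], [596.8, 172.0]), ([250, 181, 13, 13, 121], [256.1, 187.0]), ([230, 188, 13, 13, 132], [236.4, 193.9]), ([210, 195, 13, 14, 139], [215.9, 201.3]), ([627, 279, 13, 10, 95], [633.6, 282.6])]
top [([265, 138, 12, 16, 168], [270.7, 145.8]), ([209, 141, 11, 15, 159], [214.1, 148.3]), ([237, 140, 12, 15, 167], [242.2, 147.0]), ([298, 305, 72, 8, 126], [333.9, 308.5]), ([271, 313, 16, 3, 27], [278.8, 313.8])]
the job is handed in; nothing more can be done
None
```

The job is handed in (no verdict came back): all three wedges tapped fully home with the weight, the weight set back upright on the desk, and the timer pointer at the red mark to within about 0.03 rad; on the first try the bay_1 wedge jammed at the mouth (about 42 N at the wrist), so I stood it on the desk, regrasped it and set it cleanly.

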